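Load the pressure cooker from the prep tray

TASK

Unlock the pressure cooker's lid by turning it anticlockwise, lift it off and lay it right way up on the worktop clear of the cooker. Take the prep tray by its handle and tip all five carrot rounds over its open front edge into the pot, without rolling the tray over its side lips and without touching the carrots with the gripper. Then set the empty tray down flat on the worktop; do not disturb the things standing around.

Things in the scene. Friction and masses are not known exactly. Their poses are not given: they have to be found in the camera images.
- cooker: Small cream countertop pressure cooker, fixed; body 191 mm across, 213 mm over two dark ears at its +y and -y sides. Origin: centre of its underside; z up, -x is its front (panel with dial). Steel pot: round mouth 140 mm across, floor 12 mm and rim 105 mm above the origin. Three outward tabs on the rim hold the lid's lugs down.
- cooker_mouth (a point): Centre of the pot's mouth, level with its rim, 105 mm above the worktop.
- lid: Dark round lid, 181 mm across, 67 mm tall with its grip, 0.26 to 0.42 kg; a loose part, locked on the cooker at the start by three lugs (bayonet). Origin: centre of its lower edge, 87 mm above the worktop while on the cooker, 0 when the lid lies on the worktop; z up. 2 mm of sideways play on the rim.
- lid_mark (a point): Red dot on the lid's edge, 80 mm from its axis on its -x side. Lid yaw relative to the cooker is about 0 to 0.1 rad when locked (dot by the red mark at the cooker's front). Turn anticlockwise seen from above (yaw grows), light friction, to a stop at 1.2 rad; from 0.85 rad to the stop (best 1.05 rad, 60 degrees) the lid lifts straight off; below that it rises only 3 mm.
- lid_bar (a point): Point in the cream bar grip on the lid's axis, 58 mm above the lid's origin. Bar 20 mm thick, 90 mm long along the lid's x; top 67 mm, underside 43 mm above the lid's origin; under it a 15 mm wide foot on the lid's dome, whose top is 31 mm above the lid's origin. A valve stub stands on the lid at x +42, y +36 mm, up to 42 mm high.
- tray: Stainless prep tray, floor 150 x 110 mm, 3 mm thick, 0.18 to 0.29 kg; upright lips on three sides (sides 24, back 28 mm high), none at the front. Origin: centre of its underside; x points to the open front edge (at +75 mm), y to its left, z up. A dark handle runs back to x = -174 mm. The carrots slide out once the open edge is lowered by some 18 to 27 degrees.
- tray_lip (a point): Middle of the tray's open front edge, on its floor: 75 mm ahead of and 3 mm above the tray's origin.
- tray_handle (a point): Point to hold the handle, 125 mm behind and 45 mm above the tray's origin. Here the handle is a bar along the tray's x, 18 mm thick (along y), 20 mm tall, nearly level, with 34 mm of free space below it; it reaches from 85 to 174 mm behind the tray's origin.
- carrot_1: Thick orange carrot round, 30 mm across below, 27 mm above, 18 mm tall, 13 g, lying flat in the tray. Origin at the centre of its lower face.
- carrot_2: Thick orange carrot round, 28 mm across below, 26 mm above, 20 mm tall, 13 g, lying flat in the tray. Origin at the centre of its lower face.
- carrot_3: Thick orange carrot round, 31 mm across below, 28 mm above, 16 mm tall, 13 g, lying flat in the tray. Origin at the centre of its lower face.
- carrot_4: Thick orange carrot round, 26 mm across below, 24 mm above, 19 mm tall, 13 g, lying flat in the tray. Origin at the centre of its lower face.
- carrot_5: Thick orange carrot round, 29 mm across below, 26 mm above, 17 mm tall, 13 g, lying flat in the tray. Origin at the centre of its lower face.
- pepper_mill: Bystander: a turned dark-wood pepper mill, 58 mm across, 170 mm tall. Origin at the centre of its underside, or close to it.
- paprika_jar: Bystander: a small glass spice jar with a mustard-yellow cap, 42 mm across, 96 mm tall. Origin at the centre of its underside, or close to it.
- cream_jug: Bystander: a small cream-coloured jug, 67 x 103 mm, 85 mm tall. Origin at the centre of its underside, or close to it.
- salt_dish: Bystander: a small white fluted dish, 70 mm across, 36 mm tall. Origin at the centre of its underside, or close to it. It stands in front of the cooker, to its right.
Not all that is in view belongs to the job. What is shaped like the carrot_1 but brown is not meant.

How it is judged:
On the way, in this order (a step that is already met when the one before it is completed fails the run):
1. the lid is off the cooker and lies right way up on the worktop, clear of the cooker, let go (height (world z) of lid between -0.01 and 0.012 m and angle between lid's own z axis and vertical below 0.12 rad and horizontal distance between lid and cooker above 0.17 m and contact force between the fingers and lid below 0.1 N), for 0.2 s.
2. the tray's open edge is lowered over the pot's mouth, the tray tipped forward by more than 17 degrees (angle between tray's own z axis and vertical above 0.3 rad and horizontal distance between tray_lip and cooker_mouth below 0.085 m and z of tray_lip in the frame of cooker between 0.03 and 0.25 m), for 0.1 s.
3. all five carrot rounds are inside the pot (horizontal distance between each of carrot_1, carrot_2, carrot_3, carrot_4, carrot_5 and cooker below 0.072 m and z of carrot_1 in the frame of cooker between 0 and 0.09 m and z of carrot_2 in the frame of cooker between 0 and 0.09 m and z of carrot_3 in the frame of cooker between 0 and 0.09 m and z of carrot_4 in the frame of cooker between 0 and 0.09 m and z of carrot_5 in the frame of cooker between 0 and 0.09 m), for 0.2 s.
At the end, for the whole second after the job is handed in: All five carrot rounds lie inside the pot, below its rim; the lid lies right way up on the worktop (within 7 degrees of level, its centre over 170 mm from the cooker's); the tray stands flat on the worktop (within 6 degrees of level); all at rest (all of step 3 and height (world z) of lid between -0.01 and 0.012 m and angle between lid's own z axis and vertical below 0.12 rad and horizontal distance between lid and cooker above 0.17 m and height (world z) of tray between -0.01 and 0.012 m and angle between tray's own z axis and vertical below 0.1 rad and linear speed of each of lid, tray, carrot_1, carrot_2, carrot_3, carrot_4, carrot_5 below 0.02 m/s); the robot touches nothing.
It fails at once if the gripper or arm touches a carrot round (more than 1 N) (contact force between any of the fingers, the arm and carrot_1 above 1 N or contact force between any of the fingers, the arm and carrot_2 above 1 N or contact force between any of the fingers, the arm and carrot_3 above 1 N or contact force between any of the fingers, the arm and carrot_4 above 1 N or contact force between any of the fingers, the arm and carrot_5 above 1 N).
It fails at once if the tray is rolled sideways by more than 35 degrees, over a side lip (angle between tray's own y axis and vertical below 0.96 rad or angle between tray's own y axis and vertical above 2.18 rad).
It fails at once if a bystander is pushed by more than 40 mm or knocked over (distance of any of pepper_mill, paprika_jar, cream_jug, salt_dish from where it was at the start of the episode above 0.04 m or angle between any of pepper_mill, paprika_jar, cream_jug, salt_dish's own z axis and vertical above 0.5 rad).
It also fails if it takes over 67 s, if anything falls off the work surface, if the arm or the gripper's body presses on something with over 40 N, if the wrist force passes 120 N, or if a joint passes its speed limit or range.

ROBOT

A 6-joint arm with a two-finger parallel gripper is mounted at the origin on a cart in front of the work surface, level with it; the furniture and walls round the work are solid. World frame = base frame: x ahead of the robot, y to its left, z up, the work surface at z = 0. Lengths are in m, angles in rad, forces in N, time in s.
With the tool pointing down it reaches from about 0.35 to 0.975 m from the base axis. Payload 4.9 kg.
Tool frame: the origin (TCP) lies at the very end of the fingers, on their centre line; the grasp point (between the pads) lies 19 mm behind it; y points along the fingers, z is the direction in which the jaws open and shut, and the axes are right-handed (so a half turn about y gives the same grasp; the last joint's range is limited). The gripper opens to 85 mm and grips with 20 to 120 N. Pads are 22 mm wide; open, the fingers measure 114 mm over their backs; the gripper's body (76 mm by 85 mm) begins 54 mm behind the grasp point. The pads swing forward as they close: fully open they stand 13 mm farther back than shut.
Start: joints at [-1.334, 0.053, 1.613, -0, 1.476, -0.119], TCP at [0.218, -0.586, 0.231] pointing down, gripper open.
Joint ranges: [-3.01, 3.01], [-1.01, 2.22], [0.06, 2.58], [-1.02, 4.17], [0.09, 2.62], [-3.14, 3.14]. Speed limits (rad/s): [2.57, 2.57, 3.14, 3.14, 3.14, 3.14].

INTERFACE

Orientations are given as a rotation vector (axis times angle).
In Python, from station import monitor, viewer, ticket gives the robot as it stands.
- The arm moves only by the tool servo_tool, never from a script. Its argument "commands" is one flat list of numbers, 7 for each row, row after row: the turn, a rotation vector about the tool's x, y, z in rad, then the shift along the tool's x, y, z in cm, then the opening, from 0 (shut) to 1 (fully open). In form: [rx, ry, rz, dx, dy, dz, claw, rx, ry, rz, dx, dy, dz, claw, ...]. A call has 1 to 20 rows; each row shifts and turns the pose as measured when the row begins, along the tool's axes as they then stand; what a row does not reach is not made up. A row lasts 1/10 s, in which the tool goes at most 50 mm and 8.59 degrees, less where a joint would pass 70% of its speed; a pose out of reach is approached as far as the arm can. A call is refused whole if a number of a shift passes 5 or a number of a turn 0.15, either way. A call with a gripper value outside its range is refused whole. The fingers move at their own pace and stop on an object; "grip_force" is the grip in N (left out, the last holds). Time passes only in rows, so rows that do not move let the fingers close. It gives the time, the measured TCP pose, the force and the opening at its end, in the units of the state.
- monitor.get_obs(): the state, without advancing time (a new reading comes with each control period).
- viewer.get_image(name): name is "scene" or "side" or "wrist"; returns a dict with "frame" (420x560x3 uint8, red, green, blue), "depth" (420x560 float32, m along the optical axis (not along the pixel's ray), 0 where there is no reading), "camera_matrix" (3x3 intrinsics, pixels), "cam_to_world" (4x4, takes a point from camera to world coordinates). Camera axes: x right, y down, z forward; pixel columns grow to the right and rows downward; lengths in m; the calibration is good to about 2 mm. A picture is of the moment at which its call begins.
- ticket.finish_job(): hands the job in, once; it reports no verdict.
The state is a dict: "t": time; "q": joint angles; "dq": joint speeds; "effort": joint torques, N m; "tool_pos": TCP position; "tool_rot": TCP orientation; "contact_force": force on the tool from outside, world axes, zero at the start; "wrist_torque": the same for the moment, N m; "opening": finger opening in m.
Only numpy, scipy, OpenCV 4.12 (cv2) and the standard library are available. Lean on these libraries where they do the work, as an engineer would, in place of code of your own. Each camera call takes 0.05 s, during which the arm holds its last target.

## Working session

There is one attempt and no reset: what is moved stays moved. The work goes in short steps, Python scripts to look and compute and a tool call to move; the robot and the scene stay as the last step left them, time stands still between calls to the robot, and variables do not carry over. Pictures are saved under pics/ and viewed, and the job is handed in when it is done.

Besides the shell and the picture viewer there is one more tool, called after "Request:" as name(argument=value, ...), one argument or row to a line, values as JSON. servo_tool: Moves the arm, as the interface text tells. Its arguments: {"type":"object","properties":{"commands":{"type":"array","items":{"type":"number"}},"grip_force":{"type":"number"}},"required":["commands"]}

```bash
ls; mkdir -p pics
python3 - <<'E'
from station import monitor, viewer
import cv2
o=monitor.get_obs()
for k,v in o.items(): print(k,v)
for n in ["scene","side","wrist"]:
    d=viewer.get_image(n); cv2.imwrite(f"pics/{n}0.png",d["frame"][:,:,::-1]); print(n,d["camera_matrix"].tolist(),d["cam_to_world"].round(4).tolist())
E
```

```text
pics
t 0.0
q [-1.33398766e+00  5.33686979e-02  1.61430571e+00 -2.09828391e-06
  1.47596770e+00 -1.18974942e-01]
dq [ 7.56262897e-04 -9.30761344e-04 -4.64602535e-05  1.11957232e-03
  2.05355253e-03  1.63416902e-04]
effort [ 7.16131854e-04 -3.93684232e+01 -3.70174313e+01  3.51254403e-05
  7.16331677e-03  4.32437488e-06]
tool_pos [ 0.21757133 -0.58524695  0.23004867]
tool_rot [-0.36470056  2.02985707 -2.02564223]
contact_force [-0.15461891 -0.17640401 -0.21216601]
wrist_torque [ 0.01557386 -0.01031845 -0.0044271 ]
opening 0.08549805514435296
scene [[415.4054558666807, 0.0, 279.08659597089064], [0.0, 415.4054558666807, 207.92903644445107], [0.0, 0.0, 1.0]] [[-0.7906, -0.5044, 0.3473, 0.2736], [-0.6124, 0.6464, -0.4552, 0.4791], [0.0051, -0.5725, -0.8199, 0.8192], [0.0, 0.0, 0.0, 1.0]]
side [[407.1933460121362, 0.0, 283.97759674616896], [0.0, 407.1933460121362, 207.81689367667437], [0.0, 0.0, 1.0]] [[-0.9982, 0.0258, -0.0546, 0.6206], [0.0603, 0.429, -0.9013, 0.8624], [0.0001, -0.903, -0.4297, 0.4823], [0.0, 0.0, 0.0, 1.0]]
wrist [[350.2316591136403, 0.0, 281.24234790626974], [0.0, 350.2316591136403, 209.30868361585632], [0.0, 0.0, 1.0]] [[0.3479, -0.8855, -0.3081, 0.2973], [-0.9375, -0.3293, -0.1122, -0.5563], [-0.0022, 0.3279, -0.9447, 0.3731], [0.0, 0.0, 0.0, 1.0]]
```

View pics/scene0.png

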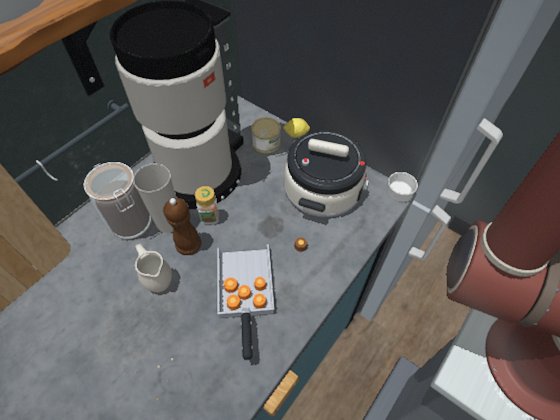

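View pics/side0.png

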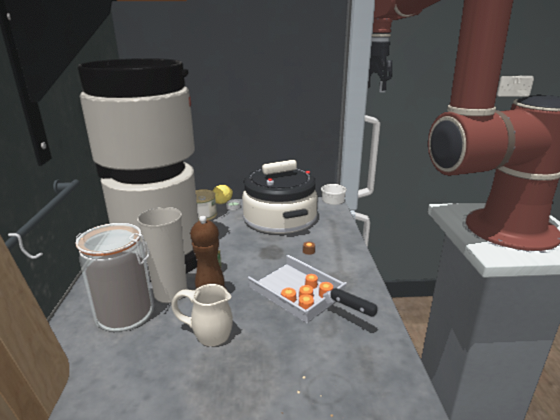

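View pics/wrist0.png

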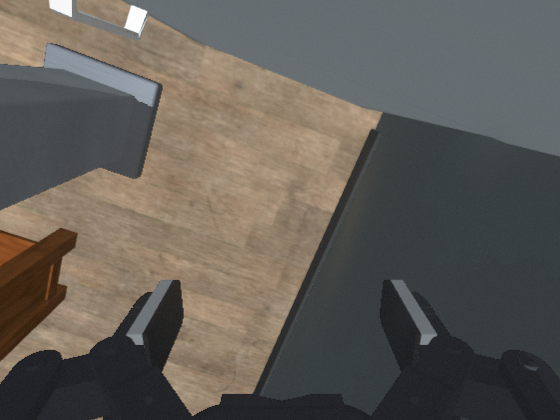

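```bash
cat > h.py <<'E'
import numpy as np, cv2
from scipy.spatial.transform import Rotation as R
from station import monitor, viewer
def cloud(d):
    K=d["camera_matrix"];T=d["cam_to_world"];z=d["depth"]
    v,u=np.indices(z.shape)
    P=np.stack([(u-K[0,2])/K[0,0]*z,(v-K[1,2])/K[1,1]*z,z],-1)
    P=P@T[:3,:3].T+T[:3,3]
    P[z<=0]=np.nan
    return P
def proj(d,p):
    T=d["cam_to_world"];q=(np.asarray(p)-T[:3,3])@T[:3,:3];q=q@d["camera_matrix"].T
    return q[...,:2]/q[...,2:]
def grab(n,f=None):
    d=viewer.get_image(n)
    if f: cv2.imwrite(f"pics/{f}.png",d["frame"][:,:,::-1])
    return d
def tool():
    o=monitor.get_obs();return o,np.array(o["tool_pos"]),R.from_rotvec(o["tool_rot"]).as_matrix()
E
python3 - <<'E'
from h import *
a=grab("scene");b=grab("side")
np.save("a.npy",cloud(a));np.save("b.npy",cloud(b));np.save("af.npy",a["frame"]);np.save("bf.npy",b["frame"])
s=500;x0,x1,y0,y1=0.1,1.3,-0.75,0.75
W,H=int((y1-y0)*s),int((x1-x0)*s)
im=np.zeros((H,W,3),np.uint8);hm=np.full((H,W),-9.)
for d in(a,b):
    P=cloud(d).reshape(-1,3);F=d["frame"].reshape(-1,3)
    ok=np.isfinite(P[:,0])&(P[:,2]<0.9)&(P[:,2]>-.05);P=P[ok];F=F[ok]
    r=((x1-P[:,0])*s).astype(int);c=((y1-P[:,1])*s).astype(int)
    for i in np.argsort(P[:,2]):
        if 0<=r[i]<H and 0<=c[i]<W and P[i,2]>hm[r[i],c[i]]:
            hm[r[i]-1:r[i]+1,c[i]-1:c[i]+1]=P[i,2];im[r[i]-1:r[i]+1,c[i]-1:c[i]+1]=F[i]
for k in range(0,13): 
    cv2.putText(im,f"{x1-k*.1:.1f}",(0,int(k*.1*s)+4),0,.35,(255,255,0)); cv2.line(im,(0,int(k*.1*s)),(W,int(k*.1*s)),(90,90,0),1)
for k in range(0,16): 
    cv2.putText(im,f"{y1-k*.1:.2f}",(int(k*.1*s)-10,10),0,.35,(255,255,0)); cv2.line(im,(int(k*.1*s),0),(int(k*.1*s),H),(90,90,0),1)
cv2.imwrite("pics/top0.png",im[:,:,::-1])
E
```

```text
(no output)
```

View pics/top0.png

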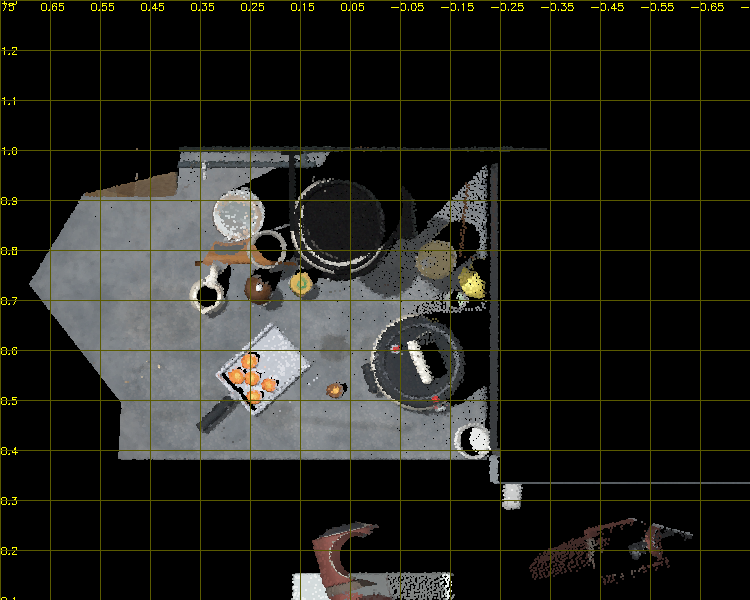

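Run:
```python
from h import *
A=np.load("a.npy").reshape(-1,3);B=np.load("b.npy").reshape(-1,3)
P=np.concatenate([A,B]);F=np.concatenate([np.load("af.npy").reshape(-1,3),np.load("bf.npy").reshape(-1,3)]).astype(int)
S=np.r_[np.zeros(len(A)),np.ones(len(B))]
ok=np.isfinite(P[:,0]);P=P[ok];F=F[ok];S=S[ok]
m=(P[:,1]<-.22)&(P[:,1]>-.3)&(P[:,0]>.2)&(P[:,0]<.6)
Q=P[m]
for x in np.arange(.2,.6,.02):
    k=(Q[:,0]>x)&(Q[:,0]<x+.02)
    if k.any(): print("x",x.round(2),k.sum(),"z",Q[k,2].min().round(3),Q[k,2].max().round(3),"y",Q[k,1].min().round(3),Q[k,1].max().round(3))
m=(P[:,1]<-.25)&(P[:,1]>-.75)&(P[:,0]>.25)&(P[:,0]<.5);Q=P[m]
print("fridge front: x range", [ (round(y,2),Q[(abs(Q[:,1]-y)<.02)][:,0].min().round(3),Q[(abs(Q[:,1]-y)<.02)][:,0].max().round(3),Q[(abs(Q[:,1]-y)<.02)][:,2].max().round(3)) for y in np.arange(-.28,-.75,-.05) if (abs(Q[:,1]-y)<.02).any()])
# worktop
def near(name,c,r,zmin,zmax):
    m=(np.hypot(P[:,0]-c[0],P[:,1]-c[1])<r)&(P[:,2]>zmin)&(P[:,2]<zmax)
    for s in(0,1):
        q=P[m&(S==s)]
        if len(q): print(name,s,len(q),q.min(0).round(3),q.max(0).round(3),q.mean(0).round(3))
near("cook",(.57,-.086),.13,.03,.08);near("lidtop",(.57,-.086),.13,.125,.2)
m=(np.hypot(P[:,0]-.57,P[:,1]+.086)<.12)&(F.min(1)>150)&(P[:,2]>.12)
for s in(0,1):
    q=P[m&(S==s)];c=q.mean(0);u,_,v=np.linalg.svd(q-c);print("bar",s,len(q),c.round(4),v[0].round(3),np.ptp((q-c)@v[0]),q[:,2].max())
m=(np.hypot(P[:,0]-.57,P[:,1]+.086)<.13)&(F[:,0]>130)&(F[:,1]<70)&(F[:,2]<70)
for s in(0,1):
    q=P[m&(S==s)];print("red",s);print(q.round(3)[::3])
near("worktop",(.45,.1),.05,-.05,.05);near("salt",(.425,-.2),.06,.01,.1);near("mill",(.725,.23),.04,.03,.3);near("jar",(.735,.15),.04,.02,.3);near("jug",(.71,.34),.07,.02,.3);near("decoy",(.52,.08),.03,.008,.1)
m=(P[:,1]>.1)&(P[:,1]<.36)&(P[:,0]>.4)&(P[:,0]<.66)&(P[:,2]>.03)&(F.max(1)<60)
for s in(0,1):
    q=P[m&(S==s)];c=q.mean(0);u,_,v=np.linalg.svd(q-c,full_matrices=False);print("handle",s,len(q),c.round(4),v[0].round(3),q.min(0).round(3),q.max(0).round(3))
```

```text
x 0.2 87 z -0.929 -0.908 y -0.3 -0.221
x 0.22 88 z -0.928 -0.91 y -0.298 -0.221
x 0.24 89 z -0.93 -0.912 y -0.297 -0.22
x 0.26 87 z -0.928 -0.911 y -0.3 -0.222
x 0.28 1559 z -0.935 0.218 y -0.3 -0.222
x 0.3 596 z -0.927 0.224 y -0.299 -0.222
x 0.32 2690 z -0.931 0.513 y -0.3 -0.221
x 0.34 4936 z -0.928 0.513 y -0.272 -0.221
x 0.36 4718 z -0.927 0.513 y -0.261 -0.221
x 0.38 4226 z -0.929 0.513 y -0.276 -0.22
x 0.4 3840 z -0.93 0.513 y -0.265 -0.22
x 0.42 3402 z 0.003 0.513 y -0.244 -0.22
x 0.44 3262 z -0.008 0.513 y -0.244 -0.22
x 0.46 3137 z -0.02 0.513 y -0.245 -0.22
x 0.48 2995 z -0.019 0.513 y -0.245 -0.22
x 0.5 2901 z -0.019 0.513 y -0.246 -0.22
x 0.52 2726 z -0.018 0.513 y -0.246 -0.222
x 0.54 2627 z 0.012 0.513 y -0.245 -0.233
x 0.56 2472 z 0.039 0.513 y -0.246 -0.232
x 0.58 2436 z 0.045 0.513 y -0.245 -0.231
fridge front: x range [(np.float64(-0.28), np.float64(0.25), np.float64(0.404), np.float64(0.481)), (np.float64(-0.33), np.float64(0.25), np.float64(0.338), np.float64(0.459)), (np.float64(-0.38), np.float64(0.25), np.float64(0.337), np.float64(0.438)), (np.float64(-0.43),
[... 1678 characters left out ...]
.107]
mill 1 1673 [0.695 0.218 0.03 ] [0.764 0.258 0.17 ] [0.72  0.246 0.105]
jar 0 630 [0.706 0.122 0.02 ] [0.774 0.171 0.1  ] [0.724 0.152 0.072]
jar 1 93 [0.708 0.126 0.02 ] [0.774 0.16  0.06 ] [0.741 0.146 0.033]
jug 0 1066 [0.674 0.301 0.02 ] [0.763 0.365 0.088] [0.707 0.333 0.057]
jug 1 2256 [0.674 0.303 0.02 ] [0.772 0.369 0.086] [0.713 0.342 0.057]
decoy 0 131 [0.506 0.062 0.008] [0.531 0.091 0.02 ] [0.518 0.079 0.017]
decoy 1 102 [0.506 0.064 0.008] [0.533 0.094 0.019] [0.519 0.083 0.015]
handle 0 252 [0.468  0.3177 0.0529] [-0.68   0.731  0.056] [0.438 0.283 0.041] [0.504 0.351 0.06 ]
handle 1 276 [0.4722 0.3283 0.0467] [-0.706  0.703  0.086] [0.44  0.291 0.034] [0.505 0.354 0.058]
```

Run:
```python
from h import *
P=np.concatenate([np.load("a.npy").reshape(-1,3),np.load("b.npy").reshape(-1,3)])
m=(P[:,0]>.26)&(P[:,0]<.328)&(P[:,1]<-.2)&(P[:,1]>-.45)&(P[:,2]>-.2)
Q=P[m]
for z in np.arange(-.2,.6,.04):
    k=(Q[:,2]>z)&(Q[:,2]<z+.04)
    if k.any(): print(z.round(2),k.sum(),Q[k].min(0).round(3),Q[k].max(0).round(3))
o,p,T=tool();print(p,T.round(3));d=grab("wrist");print(T.T@(d["cam_to_world"][:3,3]-p))
```

```text
-0.2 75 [ 0.283 -0.294 -0.199] [ 0.296 -0.257 -0.16 ]
-0.16 111 [ 0.282 -0.293 -0.16 ] [ 0.296 -0.257 -0.12 ]
-0.12 296 [ 0.283 -0.296 -0.12 ] [ 0.328 -0.259 -0.083]
-0.04 270 [ 0.283 -0.294 -0.023] [ 0.328 -0.257 -0.   ]
0.0 140 [ 0.282 -0.289  0.   ] [ 0.296 -0.256  0.04 ]
0.04 148 [ 0.282 -0.29   0.041] [ 0.296 -0.258  0.08 ]
0.08 161 [ 0.282 -0.291  0.08 ] [ 0.296 -0.257  0.119]
0.12 179 [ 0.282 -0.29   0.12 ] [ 0.296 -0.257  0.16 ]
0.16 190 [ 0.282 -0.291  0.16 ] [ 0.296 -0.258  0.2  ]
0.2 411 [ 0.281 -0.294  0.2  ] [ 0.328 -0.256  0.227]
[ 0.21763131 -0.58555664  0.23070817] [[-0.937 -0.     0.348]
 [-0.348  0.001 -0.937]
 [-0.    -1.    -0.001]]
[-0.08482345 -0.14288563  0.00035066]
```

```bash
cat >> h.py <<'E'
def Rt(psi,tilt=0):
    "tool down with jaw yaw psi, then rotated by tilt about jaw axis (world)"
    z=np.array([np.cos(psi),np.sin(psi),0]);y=np.array([0,0,-1.]);x=np.cross(y,z)
    return R.from_rotvec(z*tilt).as_matrix()@np.stack([x,y,z],1)
def plan(wps,claw,vmax=4.5,wmax=.14,p=None,T=None,nmin=1,rnd=2):
    "wps: list of (pos,Rmat); prints rows"
    if p is None: o,p,T=tool()
    p=p.copy();rows=[]
    for q,G in wps:
        q=np.array(q,float)
        rv=R.from_matrix(G@T.T).as_rotvec()
        n=max(nmin,int(np.ceil(np.linalg.norm(q-p)*100/vmax)),int(np.ceil(np.linalg.norm(rv)/wmax)))
        T0=T;p0=p
        for i in range(1,n+1):
            Tn=R.from_rotvec(rv*i/n).as_matrix()@T0;pn=p0+(q-p0)*i/n
            w=R.from_matrix(T.T@Tn).as_rotvec();s=T.T@(pn-p)*100
            r=list(np.round(w,3))+list(np.round(s,rnd))
            # accumulate as rounded
            p=p+T@(np.array(r[3:])/100);T=T@R.from_rotvec(r[:3]).as_matrix()
            rows.append([float(a)+0. for a in r]+[claw])
    for k in range(0,len(rows),20):
        print("[" + ", ".join("%g"%a for r in rows[k:k+20] for a in r)+"]",len(rows[k:k+20]))
E
python3 - <<'E'
from h import *
plan([((.09,-.36,.33),Rt(-.4)),((.2,-.285,.33),Rt(.2)),((.285,-.185,.33),Rt(.2)),((.35,-.06,.33),Rt(-.0))],1)
E
```

```text
[0, -0.116, 0, 0.59, -1.41, -3.66, 1, 0, -0.117, 0, 0.16, -1.42, -3.7, 1, 0, -0.116, 0, -0.28, -1.41, -3.69, 1, 0, -0.117, 0, -0.7, -1.41, -3.64, 1, 0, -0.116, 0, -1.12, -1.42, -3.53, 1, 0, -0.117, 0, -1.52, -1.41, -3.38, 1, 0, -0.116, -0.001, -1.9, -1.41, -3.18, 1, 0, -0.12, 0, -2.24, 0, 1.44, 1, 0, -0.12, 0, -2.05, -0.01, 1.7, 1, 0, -0.12, 0, -1.83, 0, 1.94, 1, 0, -0.12, 0, -1.59, 0, 2.13, 1, 0.001, -0.12, 0, -1.32, 0, 2.32, 1, 0, 0, 0, -2.7, 0, 3.44, 1, 0, 0, 0, -2.71, 0, 3.44, 1, 0, 0, 0, -2.7, 0, 3.43, 1, 0, 0.05, 0, -2.74, 0, 2.21, 1, 0, 0.05, 0, -2.85, 0, 2.08, 1, 0, 0.05, 0, -2.94, 0, 1.93, 1, 0, 0.05, 0, -3.04, 0, 1.78, 1] 19
```

Request:
servo_tool(
  commands=[0,-0.116,0,0.6,-1.4,-3.7,1,0,-0.116,0,0.2,-1.4,-3.7,1,0,-0.116,0,-0.3,-1.4,-3.7,1,0,-0.116,0,-0.7,-1.4,-3.6,1,0,-0.116,0,-1.1,-1.4,-3.5,1,0,-0.116,0,-1.5,-1.4,-3.4,1,0,-0.116,0,-1.9,-1.4,-3.2,1],
)

```text
t: 1.0
tool_pos: [0.0837, -0.3549, 0.3268]
tool_rot: [-1.008, 1.484, -1.462]
contact_force: [-0.2, 0.6, 1.7]
opening: 0.0854
```

Run:
```python
from h import *
o,p,T=tool();print(p,np.arctan2(T[1,2],T[0,2]),T[2],o['q'])
plan([((.2,-.285,.33),Rt(.2)),((.285,-.185,.33),Rt(.2)),((.35,-.06,.33),Rt(-.0))],1)
```

```text
[ 0.08370965 -0.35493719  0.32684095] -0.36689907400182625 [-0.01041554 -0.9999192  -0.0072876 ] [-1.5419647  -0.64420756  2.01499881 -0.00277119  1.7832209  -1.1755951 ]
[0.001, -0.113, -0.002, -2.14, -0.05, 1.67, 1, 0.001, -0.114, -0.003, -1.94, -0.06, 1.9, 1, 0, -0.113, -0.002, -1.71, -0.06, 2.11, 1, 0.001, -0.114, -0.003, -1.46, -0.06, 2.28, 1, 0.001, -0.113, -0.002, -1.19, -0.06, 2.44, 1, 0, 0, 0, -2.7, 0, 3.44, 1, 0, 0, 0, -2.71, 0, 3.44, 1, 0, 0, 0, -2.7, 0, 3.44, 1, 0, 0.05, 0, -2.74, 0, 2.21, 1, 0, 0.05, 0, -2.85, 0, 2.08, 1, 0, 0.05, 0, -2.95, 0, 1.93, 1, 0, 0.05, 0, -3.04, 0, 1.78, 1] 12
```

Request:
servo_tool(
  commands=[0.001,-0.113,-0.002,-2.1,-0.05,1.7,1,0.001,-0.113,-0.003,-1.9,-0.06,1.9,1,0,-0.113,-0.002,-1.7,-0.06,2.1,1,0.001,-0.113,-0.003,-1.5,-0.06,2.3,1,0.001,-0.113,-0.002,-1.2,-0.06,2.4,1,0,0,0,-2.7,0,3.4,1,0,0,0,-2.7,0,3.4,1,0,0,0,-2.7,0,3.4,1],
)

```text
t: 1.8
tool_pos: [0.2829, -0.1799, 0.3333]
tool_rot: [-1.309, 1.05, -1.07]
contact_force: [0.7, -0.6, 0.8]
opening: 0.0853
```

Run:
```python
from h import *
plan([((.35,-.06,.33),Rt(-.1)),((.52,-.075,.30),Rt(-1.1))],1)
```

```text
[-0.001, 0.076, 0.004, -2.6, 0.04, 2.25, 1, 0, 0.075, 0.004, -2.76, 0.05, 2.04, 1, -0.001, 0.076, 0.004, -2.91, 0.06, 1.83, 1, 0, 0.076, 0.004, -3.03, 0.07, 1.6, 1, 0, 0.125, 0, -0.03, 0.37, 2.13, 1, 0, 0.125, 0, -0.29, 0.38, 2.12, 1, 0, 0.125, 0, -0.55, 0.37, 2.06, 1, 0, 0.125, 0, -0.81, 0.38, 1.97, 1, 0, 0.125, 0, -1.04, 0.37, 1.86, 1, 0, 0.125, 0, -1.27, 0.38, 1.72, 1, 0, 0.125, 0, -1.48, 0.37, 1.54, 1, 0, 0.125, 0, -1.65, 0.38, 1.35, 1] 12
```

Request:
servo_tool(
  commands=[-0.001,0.076,0.004,-2.6,0.04,2.2,1,0,0.076,0.004,-2.8,0.05,2.0,1,-0.001,0.076,0.004,-2.9,0.06,1.8,1,0,0.076,0.004,-3.0,0.07,1.6,1,0,0.125,0,0,0.4,2.1,1,0,0.125,0,-0.3,0.4,2.1,1,0,0.125,0,-0.6,0.4,2.1,1,0,0.125,0,-0.8,0.4,2.0,1,0,0.125,0,-1.0,0.4,1.9,1,0,0.125,0,-1.3,0.4,1.7,1,0,0.125,0,-1.5,0.4,1.5,1,0,0.125,0,-1.6,0.4,1.3,1],
)

```text
t: 3.0
tool_pos: [0.5278, -0.0663, 0.3003]
tool_rot: [-0.424, 1.976, -1.984]
contact_force: [-1.0, 0.5, 0.1]
opening: 0.0853
```

Run:
```python
from h import *
o,p,T=tool();print(p,np.arctan2(T[1,2],T[0,2]),T[2],o['q'])
d=grab("wrist","w1");P=cloud(d);F=d["frame"].astype(int)
m=(F.min(-1)>140)&(P[...,2]>.13)&(P[...,2]<.17)&(np.hypot(P[...,0]-.573,P[...,1]+.086)<.07)
q=P[m];print(len(q),q.mean(0),q.max(0))
t=q[q[:,2]>.148];print("top",t.mean(0),cv2.minAreaRect((t[:,:2]*1000).astype(np.float32)))
v,u=np.nonzero(m);print(cv2.minAreaRect(np.stack([u,v],1).astype(np.float32)))
# lid disc outline: points z .09-.12
r=(F[...,0]>110)&(F[...,1]<70)&(F[...,2]<70)&np.isfinite(P[...,0])
n,l,s,c=cv2.connectedComponentsWithStats(r.astype(np.uint8))
for i in range(1,n):
    if s[i,4]>8: print("red",c[i],s[i,4],np.nanmean(P[l==i],0))
# lid outer disc: dark dome pts
k=(P[...,2]>.095)&(P[...,2]<.125)&(np.hypot(P[...,0]-.573,P[...,1]+.086)<.13)
q=P[k];
h=cv2.convexHull((q[:,:2]*1000).astype(np.float32));print("disc",cv2.minEnclosingCircle(h),len(q))
```

```text
[ 0.52783287 -0.06629953  0.3002826 ] -1.140281350011445 [-0.00746085 -0.99995651  0.00559541] [-2.65145914e-01 -2.09291904e-01  1.74676171e+00  4.86737960e-04
  1.59480948e+00  8.75128515e-01]
2427 [ 0.57769554 -0.09113335  0.15261563] [ 0.61761764 -0.04824563  0.15643831]
top [ 0.57743937 -0.0916912   0.15301485] ((575.1805419921875, -92.9925308227539), (88.19498443603516, 19.659029006958008), 21.89332389831543)
((331.95892333984375, 149.42970275878906), (109.18553924560547, 48.463958740234375), 78.11134338378906)
red [45.30769231  8.71005917] 169 [0.5743801  0.2349547  0.01227869]
red [14.08035714 19.91964286] 112 [0.54960913 0.26173185 0.01492089]
red [42.34337349 38.98795181] 166 [0.54332063 0.2309576  0.01292122]
red [68.10891089 65.51485149] 101 [0.52852707 0.19739575 0.01490844]
red [37.67901235 72.28395062] 162 [0.50694255 0.22734666 0.01439666]
red [320.5   228.875] 80 [ 0.50117764 -0.1233432   0.11669087]
red [ 23.08447489 320.16438356] 438 [-0.69220738  0.57500011 -0.82130276]
red [ 42.54545455 303.        ] 11 [-0.57271802  0.51873623 -0.82107782]
red [ 59.76923077 307.15384615] 13 [-0.56340964  0.448899   -0.82134863]
red [ 51.83333333 311.66666667] 30 [-0.59964887  0.47421978 -0.82178736]
red [ 80.03125 318.15625] 32 [-0.58151825  0.35794079 -0.82077293]
red [ 43.09090909 316.54545455] 11 [-0.63816113  0.50199474 -0.82089484]
disc ((575.26220703125, -93.8864974975586), 90.61199188232422) 25317
```

View pics/w1.png

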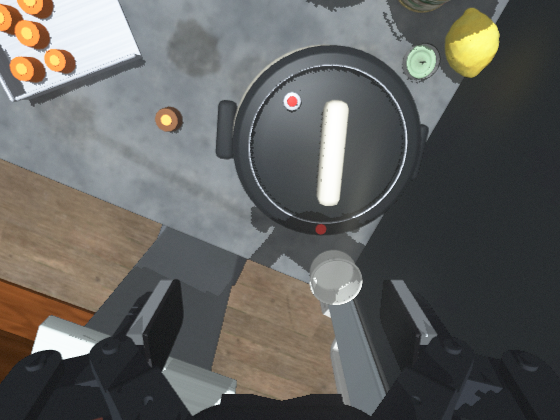

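Run:
```python
from h import *
plan([((.575,-.0935,.22),Rt(-1.189)),((.575,-.0935,.137),Rt(-1.189))],1,vmax=3)
```

```text
[-0.001, 0.011, -0.002, -0.74, 1.98, 1.07, 1, -0.002, 0.012, -0.002, -0.76, 1.99, 1.07, 1, -0.001, 0.011, -0.002, -0.78, 1.97, 1.06, 1, -0.001, 0.011, -0.002, -0.79, 1.98, 1.05, 1, 0, 0, 0, 0, 2.77, 0, 1, 0, 0, 0, 0, 2.76, 0, 1, 0, 0, 0, 0, 2.77, 0, 1] 7
```

Request:
servo_tool(
  commands=[-0.001,0.011,-0.002,-0.75,2,1.07,1,-0.002,0.011,-0.002,-0.75,2,1.07,1,-0.001,0.011,-0.002,-0.8,2,1.06,1,-0.001,0.011,-0.002,-0.8,2,1.05,1,0,0,0,0,2.7,0,1,0,0,0,0,2.7,0,1,0,0,0,0,2.7,0,1,0,0,0,0,0,0,1],
)

```text
t: 3.85
tool_pos: [0.577, -0.0945, 0.1346]
tool_rot: [-0.398, 2.005, -2.007]
contact_force: [-0.7, 0.4, -0.8]
opening: 0.0857
```

Run:
```python
from h import *
o,p,T=tool();print(p,np.arctan2(T[1,2],T[0,2]),T[2])
G=Rt(-1.189);print(R.from_matrix(T.T@G).as_rotvec(),T.T@(np.array([.575,-.0935,.127])-p)*100)
```

```text
[ 0.57702262 -0.09445739  0.13456298] -1.1787340463574483 [-3.47354860e-04 -9.99999544e-01  8.89079407e-04]
[-0.00088729  0.01026611 -0.00035192] [ 0.15059565  0.75609779 -0.16643038]
```

Fine-correct, then close.

Request:
servo_tool(
  commands=[0,0.01,0,0.15,0.7,-0.15,1,0,0,0,0,0,0,0.6,0,0,0,0,0,0,0.2,0,0,0,0,0,0,0,0,0,0,0,0,0,0,0,0,0,0,0,0,0,0,0,0,0,0,0,0,0,0,0,0,0,0,0],
  grip_force=60,
)

```text
t: 4.65
tool_pos: [0.5778, -0.0944, 0.1342]
tool_rot: [-0.38, 2.003, -2.013]
contact_force: [0.2, -1.4, -1.1]
opening: 0.0186
```

Request:
servo_tool(
  commands=[0,0,0,0,0,0,0.5,0,0,0,0,0,0,0.5,0,0,0,0,0,0,0.5,0,0,0,-0.2,0.5,0,0.5,0,0,0,0,0.5,0,0.5],
)

```text
t: 5.15
tool_pos: [0.581, -0.094, 0.1253]
tool_rot: [-0.377, 2.0, -2.014]
contact_force: [0.2, 0.5, -0.4]
opening: 0.0424
```

Run:
```python
from h import *
o,p,T=tool();print(p,np.arctan2(T[1,2],T[0,2]),T[2],o['dq'],o["opening"])
G=Rt(-1.189);print(R.from_matrix(T.T@G).as_rotvec(),T.T@(np.array([.575,-.0935,.127])-p)*100)
```

```text
[ 0.581036   -0.09402223  0.12527842] -1.1878051508967409 [-0.01025021 -0.99990815  0.0088676 ] [-0.00225879  0.0510504   0.03427831 -0.0024778  -0.08960671 -0.00039458] 0.04240455254512713
[-0.00886151  0.00124028 -0.01025602] [ 0.53853598 -0.18011028 -0.27246515]
```

Request:
servo_tool(
  commands=[-0.005,0,-0.005,0.3,-0.1,-0.1,0.5,-0.005,0,-0.005,0.3,0,-0.1,0.5,0,0,0,0,0,0,0.2,0,0,0,0,0,0,0,0,0,0,0,0,0,0,0,0,0,0,0,0,0],
  grip_force=70,
)

```text
t: 5.75
tool_pos: [0.5737, -0.0944, 0.1251]
tool_rot: [-0.393, 2.015, -2.01]
contact_force: [0.9, 0.3, -0.2]
opening: 0.0188
```

Run:
```python
from h import *
o,p,T=tool();print(p,np.arctan2(T[1,2],T[0,2]),T[2],o["opening"],o["contact_force"],o["wrist_torque"])
G=Rt(-1.189);print(R.from_matrix(T.T@G).as_rotvec(),T.T@(np.array([.575,-.0935,.127])-p)*100)
```

```text
[ 0.57365216 -0.09443123  0.12505758] -1.1875486304092293 [ 0.00211049 -0.99999424 -0.00265856] 0.018831452570557673 [ 0.89547075  0.32042085 -0.1893063 ] [-0.12387427 -0.09773815 -0.00691885]
[0.00265703 0.00145417 0.00211243] [-0.15941817 -0.19448258 -0.03648294]
```

Request:
servo_tool(
  commands=[0,-0.1,0,0,0,0,0,0,-0.1,0,0,0,0,0,0,-0.1,0,0,0,0,0,0,-0.1,0,0,0,0,0,0,-0.1,0,0,0,0,0],
)

```text
t: 6.25
tool_pos: [0.5734, -0.0951, 0.125]
tool_rot: [-0.818, 1.685, -1.683]
contact_force: [0.4, -0.6, -0.5]
opening: 0.0189
```

Run:
```python
from h import *
o,p,T=tool();print(p,np.arctan2(T[1,2],T[0,2]),T[2],o["opening"],o["contact_force"],o["wrist_torque"],o["q"])
G=Rt(-.14);print(R.from_matrix(T.T@G).as_rotvec(),T.T@(np.array([.575,-.0935,.127])-p)*100)
```

```text
[ 0.57335418 -0.09512311  0.12504594] -0.6697153745229406 [ 0.00224469 -0.99999378 -0.0027223 ] 0.01892653768782382 [ 0.40322759 -0.60777346 -0.51199909] [-0.20389998 -0.04344833 -0.09505378] [-2.91902323e-01  4.04449288e-02  1.80853831e+00 -1.12435718e-03
  1.29596794e+00  3.78116944e-01]
[ 0.00325287 -0.52971176  0.00147094] [-0.22897877 -0.19599698  0.02774292]
```

Request:
servo_tool(
  commands=[0,-0.1,0,-0.05,0,0,0,0,-0.1,0,-0.05,0,0,0,0,-0.1,0,0,0,0,0,0,-0.1,0,0,0,0,0,0,-0.1,0,0,0,0,0,0,0,0,0,0,0,0],
)

```text
t: 6.85
tool_pos: [0.5739, -0.0952, 0.125]
tool_rot: [-1.138, 1.32, -1.319]
contact_force: [-0.2, -0.2, -0.5]
opening: 0.0189
```

Run:
```python
from h import *
o,p,T=tool();print(p,np.arctan2(T[1,2],T[0,2]),T[2],o["opening"],o["contact_force"],o["wrist_torque"])
d=grab("scene","s2");g=d["frame"][100:240,250:420,::-1];cv2.imwrite("pics/s2c.png",cv2.resize(g,None,fx=4,fy=4))
d=grab("wrist","w2")
```

```text
[ 0.57393601 -0.09524382  0.12504815] -0.1502518914208484 [ 0.00226348 -0.99999372 -0.00272746] 0.01886366808708565 [-0.20744384 -0.20488253 -0.50953173] [-0.0793398  -0.13313852  0.11407044]
```

View pics/s2c.png

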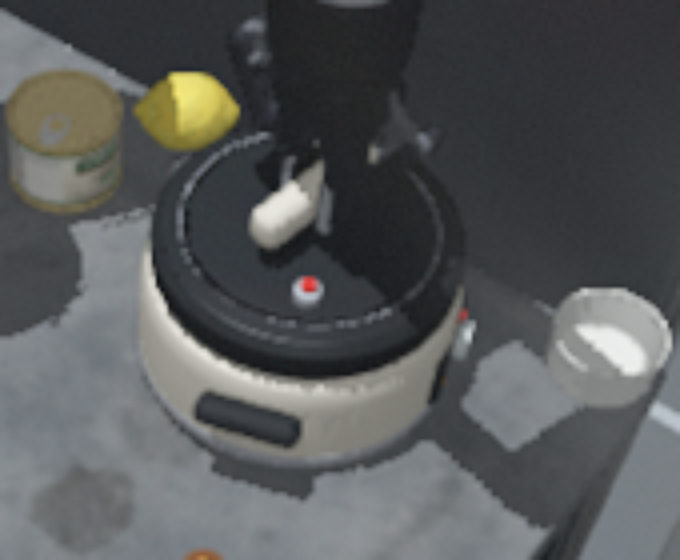

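View pics/w2.png

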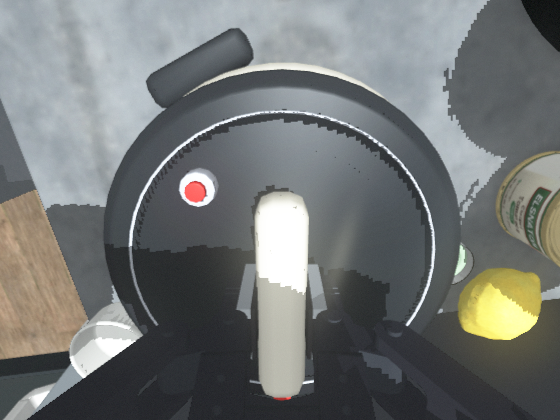

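Request:
servo_tool(
  commands=[0,0,0,0,-0.4,0,0,0,0,0,0,-0.6,0,0,0,0,0,0,-0.6,0,0,0,0,0,0,-0.8,0,0,0,0,0,0,-1,0,0],
)

```text
t: 7.45
tool_pos: [0.5712, -0.0942, 0.1567]
tool_rot: [-1.14, 1.332, -1.318]
contact_force: [-0.8, 0.1, -3.8]
opening: 0.0189
```

Run:
```python
from h import *
plan([((.57,-.09,.21),Rt(-.15)),((.52,.05,.225),Rt(-.1)),((.52,.30,.225),Rt(.1)),((.57,.475,.18),Rt(.3)),((.57,.475,.10),Rt(.3))],0,vmax=4)
```

```text
[0.006, -0.003, 0.001, -0.2, -2.66, -0.12, 0, 0.005, -0.003, 0, -0.2, -2.67, -0.11, 0, 0, -0.013, 0, -3.27, -0.37, -1.76, 0, 0, -0.012, 0, -3.3, -0.38, -1.71, 0, 0, -0.013, 0, -3.31, -0.37, -1.68, 0, 0, -0.012, 0, -3.34, -0.38, -1.63, 0, 0, -0.029, 0, -3.55, 0, -0.36, 0, 0, -0.028, 0, -3.57, 0, -0.25, 0, 0, -0.029, 0, -3.56, 0, -0.16, 0, 0, -0.028, 0, -3.58, 0, -0.05, 0, 0, -0.029, 0, -3.57, 0, 0.05, 0, 0, -0.029, 0, -3.57, 0, 0.15, 0, 0, -0.028, 0, -3.56, 0, 0.26, 0, 0, -0.04, 0, -3.38, 0.9, 1.34, 0, 0, -0.04, 0, -3.33, 0.9, 1.48, 0, 0, -0.04, 0, -3.26, 0.9, 1.61, 0, 0, -0.04, 0, -3.2, 0.9, 1.74, 0, 0, -0.04, 0, -3.12, 0.9, 1.87, 0, 0, 0, 0, 0, 2.67, 0, 0, 0, 0, 0, 0, 2.66, 0, 0] 20
[0, 0, 0, 0, 2.67, 0, 0] 1
```

Request:
servo_tool(
  commands=[0.006,-0.003,0.001,-0.2,-2.6,-0.1,0,0.005,-0.003,0,-0.2,-2.6,-0.1,0,0,-0.013,0,-3.2,-0.4,-1.7,0,0,-0.013,0,-3.3,-0.4,-1.7,0,0,-0.013,0,-3.3,-0.4,-1.7,0,0,-0.013,0,-3.3,-0.4,-1.6,0,0,-0.028,0,-3.5,0,-0.4,0,0,-0.028,0,-3.5,0,-0.3,0,0,-0.028,0,-3.5,0,-0.2,0,0,-0.028,0,-3.5,0,0,0,0,-0.028,0,-3.5,0,0,0,0,-0.028,0,-3.5,0,0.1,0,0,-0.028,0,-3.5,0,0.2,0,0,-0.04,0,-3.4,0.9,1.3,0,0,-0.04,0,-3.3,0.9,1.5,0,0,-0.04,0,-3.0,0.9,1.6,0,0,-0.04,0,-2.5,0.5,1.6,0,0,0,0,0,0,0,0],
)

```text
t: 9.25
tool_pos: [0.5561, 0.4457, 0.2158]
tool_rot: [-1.314, 0.999, -1.014]
contact_force: [-0.4, -0.1, -4.2]
opening: 0.0191
```

Run:
```python
from h import *
o,p,T=tool();print(p,np.arctan2(T[1,2],T[0,2]),T[2],o["opening"],o["contact_force"],o["q"])
d=grab("side","d3");
plan([((.57,.475,.10),Rt(.3)),((.57,.475,.045),Rt(.3))],0,vmax=2)
```

```text
[0.55613324 0.44565142 0.21583308] 0.2696844721220364 [ 6.93202422e-04 -9.99901282e-01  1.40337257e-02] 0.01909480349092604 [-0.38487453 -0.12409101 -4.16046766] [ 0.57316607  0.25540811  1.41396861 -0.00488599  1.4590315   0.3039994 ]
[-0.002, -0.005, 0, -0.37, 1.66, 0.29, 0, -0.002, -0.004, 0.001, -0.37, 1.67, 0.29, 0, -0.002, -0.005, 0, -0.37, 1.66, 0.3, 0, -0.002, -0.004, 0, -0.37, 1.66, 0.3, 0, -0.002, -0.005, 0, -0.36, 1.67, 0.31, 0, -0.002, -0.004, 0.001, -0.37, 1.66, 0.31, 0, -0.002, -0.005, 0, -0.36, 1.66, 0.31, 0, 0, 0, 0, 0, 1.83, 0, 0, 0, 0, 0, 0, 1.84, 0, 0, 0, 0, 0, 0, 1.83, 0.01, 0] 10
```

View pics/d3.png

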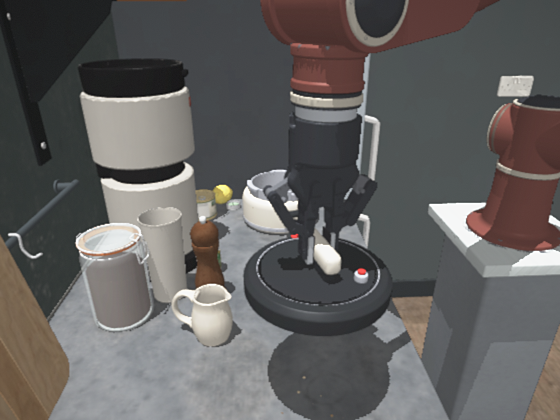

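Request:
servo_tool(
  commands=[-0.002,-0.005,0,-0.4,1.6,0.3,0,-0.002,-0.004,0.001,-0.4,2,0.3,0,-0.002,-0.005,0,-0.4,2,0.3,0,-0.002,-0.004,0,-0.4,2,0.3,0,-0.002,-0.005,0,-0.4,2,0.3,0,-0.002,-0.004,0,-0.4,2,0.3,0,-0.002,-0.005,0,-0.3,1.8,0.2,0,0,0,0,0,1.2,0,0,0,0,0,0,0.8,0,0,0,0,0,0,0.3,0,0],
)

```text
t: 10.3
tool_pos: [0.5671, 0.472, 0.0419]
tool_rot: [-1.346, 0.991, -0.987]
contact_force: [-0.3, -0.3, -3.8]
opening: 0.019
```

Run:
```python
from h import *
o,p,T=tool();print(p,np.arctan2(T[1,2],T[0,2]),T[2],o["opening"],o["contact_force"],o["dq"])
```

```text
[0.56707659 0.47199729 0.04192276] 0.29771107654953116 [ 0.0043553  -0.99994085 -0.00996603] 0.018956817222432427 [-0.25880387 -0.25381064 -3.79491954] [-5.46669509e-05  3.55411893e-02  9.65671128e-03 -2.22577740e-04
 -5.12298901e-02 -2.79516074e-05]
```

Request:
servo_tool(
  commands=[0,0,0,0,0.3,0,0,0,0,0,0,0.25,0,0,0,0,0,0,0.1,0,0],
)

```text
t: 10.6
tool_pos: [0.5687, 0.4729, 0.0388]
tool_rot: [-1.342, 0.989, -0.988]
contact_force: [0.1, -0.3, -3.8]
opening: 0.0189
```

Request:
servo_tool(
  commands=[0,0,0,0,0.25,0,0,0,0,0,0,0.2,0,0],
)

```text
t: 10.8
tool_pos: [0.57, 0.4737, 0.0381]
tool_rot: [-1.338, 0.987, -0.988]
contact_force: [-3.8, -2.8, 7.0]
opening: 0.019
```

Request:
servo_tool(
  commands=[0,0,0,0,-0.05,0,0.6,0,0,0,0,0,0,1,0,0,0,0,0,0,1,0,0,0,0,0,0,1,0,0,0,0,-1.5,0,1,0,0,0,0,-3,0,1,0,0,0,0,-4,0,1,0,0,0,0,-4,0,1],
)

```text
t: 11.6
tool_pos: [0.5679, 0.4723, 0.162]
tool_rot: [-1.347, 0.991, -0.987]
contact_force: [0.0, 0.3, 0.8]
opening: 0.0855
```

Run:
```python
from h import *
o,p,T=tool();print(p,np.arctan2(T[1,2],T[0,2]),T[2],o["opening"],o["contact_force"])
d=grab("scene","s4");grab("wrist","w4")
P=cloud(d)
k=(P[...,2]>.01)&(P[...,2]<.05)&(np.hypot(P[...,0]-.57,P[...,1]-.475)<.12)
q=P[k];print(len(q),q.min(0),q.max(0));print(cv2.minEnclosingCircle((q[:,:2]*1000).astype(np.float32)))
```

```text
[0.56785963 0.47225693 0.16199558] 0.2972230302834135 [ 0.00463554 -0.99993435 -0.01047925] 0.08545934215578863 [0.01456137 0.34169501 0.77989568]
5775 [0.47948935 0.38505742 0.01002869] [0.65722846 0.56519025 0.04984941]
((569.2972412109375, 475.3472900390625), 90.56097412109375)
```

View pics/s4.png

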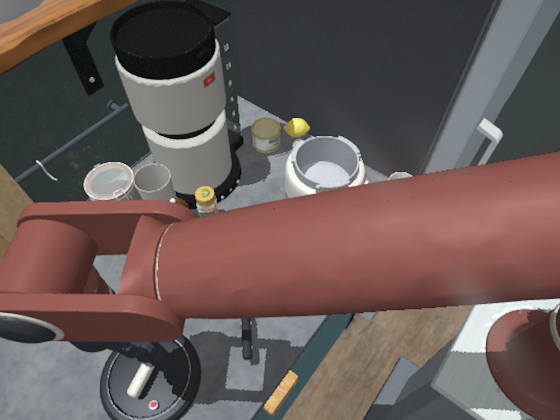

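View pics/w4.png

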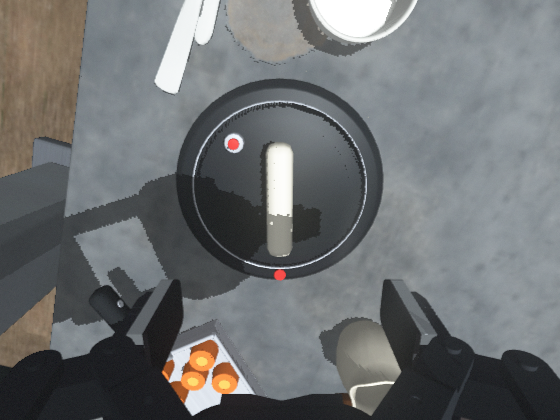

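Run:
```python
from h import *
plan([((.54,.42,.25),Rt(.5)),((.48,.32,.25),Rt(.785))],1,vmax=4)
```

```text
[-0.002, -0.068, 0, 1.44, -2.64, -1.54, 1, -0.001, -0.067, 0, 1.34, -2.64, -1.64, 1, -0.002, -0.068, 0, 1.22, -2.64, -1.73, 1, 0, -0.095, 0, 1.97, 0, -3.35, 1, 0, -0.095, 0, 1.63, 0, -3.53, 1, 0.001, -0.095, 0, 1.3, 0.01, -3.66, 1] 6
```

Request:
servo_tool(
  commands=[-0.002,-0.067,0,1.4,-2.6,-1.5,1,-0.001,-0.067,0,1.3,-2.6,-1.6,1,-0.002,-0.067,0,1.2,-2.6,-1.7,1,0,-0.095,0,2,0,-3.3,1,0,-0.095,0,1.6,0,-3.5,1,0.001,-0.095,0,1.3,0,-3.6,1,0,0,0,0,0,0,1],
)

```text
t: 12.4
tool_pos: [0.48, 0.3172, 0.2568]
tool_rot: [-1.481, 0.593, -0.602]
contact_force: [0.0, -0.2, -0.6]
opening: 0.0854
```

Run:
```python
from h import *
o,p,T=tool();print(p,np.arctan2(T[1,2],T[0,2]),T[2],o["opening"],o["contact_force"])
d=grab("wrist","w5");P=cloud(d);F=d["frame"].astype(int)
s=grab("scene","s5");Ps=cloud(s);Fs=s["frame"].astype(int)
for n,P,F in(("w",P,F),("s",Ps,Fs)):
    m=(P[...,1]>.2)&(P[...,1]<.37)&(P[...,0]>.42)&(P[...,0]<.55)&(P[...,2]>.03)&(P[...,2]<.075)&(F.max(-1)<90)
    q=P[m];
    if len(q)<5: continue
    print(n,"handle",len(q),q.mean(0),q.max(0));r=cv2.minAreaRect((q[:,:2]*1000).astype(np.float32));print(r)
    c=q.mean(0);v=np.linalg.svd(q-c,full_matrices=False)[2];print(v[0])
    m=(P[...,1]>.1)&(P[...,1]<.36)&(P[...,0]>.42)&(P[...,0]<.68)&(P[...,2]>.018)&(P[...,2]<.032)
    q=P[m];print("lips",len(q),cv2.minAreaRect((q[:,:2]*1000).astype(np.float32)))
    # tray bright
    m=(P[...,1]>.1)&(P[...,1]<.36)&(P[...,0]>.42)&(P[...,0]<.68)&(P[...,2]>.0016)&(P[...,2]<.03)&((F.max(-1)-F.min(-1))<40)&(F.min(-1)>125)
    q=P[m];print("tray",len(q),cv2.minAreaRect((q[:,:2]*1000).astype(np.float32)))
```

```text
[0.48003682 0.31718175 0.2567937 ] 0.8056767476340647 [ 0.00321099 -0.99996789  0.00734253] 0.08542742106327005 [ 0.0283865  -0.239263   -0.60898938]
w handle 1453 [0.46983888 0.31881336 0.05441747] [0.50557609 0.35244222 0.06105076]
((472.3424987792969, 315.9256591796875), (18.25199317932129, 90.30979919433594), 42.78790283203125)
[ 0.67573084 -0.73209776 -0.0861435 ]
lips 3369 ((602.6585083007812, 262.758544921875), (231.49725341796875, 152.40875244140625), 43.137351989746094)
tray 6215 ((547.8947143554688, 229.23402404785156), (258.4267883300781, 255.3601531982422), 89.73160552978516)
s handle 436 [0.4686611  0.319159   0.05381095] [0.50497358 0.35139788 0.06175193]
((470.7965393066406, 317.14178466796875), (18.127426147460938, 85.38037872314453), 43.32191467285156)
[-0.68032427  0.72968054  0.0687401 ]
lips 890 ((589.5926513671875, 274.11279296875), (231.3279266357422, 130.2122802734375), 46.6240234375)
tray 1659 ((548.6119384765625, 229.88644409179688), (260.24932861328125, 254.9322052001953), 89.67395782470703)
```

View pics/w5.png

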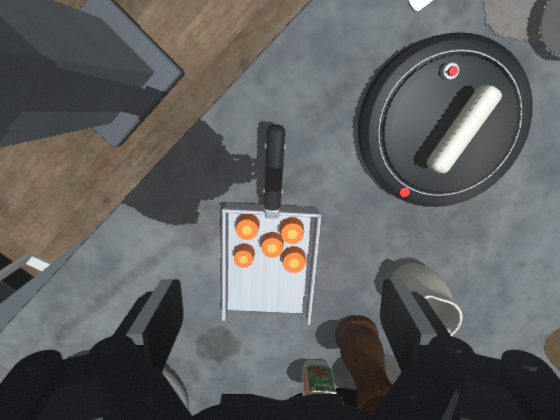

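View pics/s5.png

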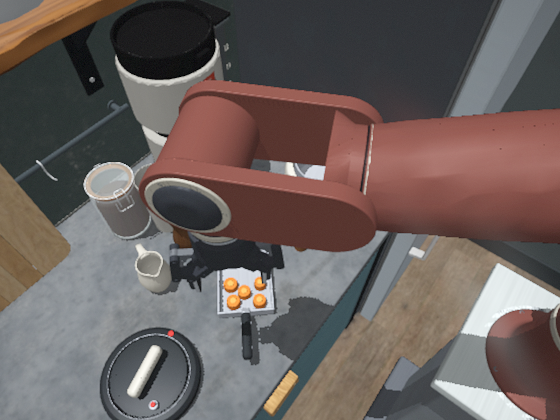

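Run:
```python
from h import *
plan([((.475,.3127,.12),Rt(.748)),((.475,.3127,.05),Rt(.748))],1,vmax=3)
```

```text
[-0.002, 0.011, 0.001, -0.01, 2.76, -0.23, 1, -0.002, 0.012, 0, -0.01, 2.75, -0.22, 1, -0.002, 0.011, 0.001, -0.01, 2.76, -0.22, 1, -0.003, 0.011, 0, 0, 2.75, -0.21, 1, -0.002, 0.012, 0.001, 0, 2.76, -0.2, 1, 0, 0, 0, 0, 2.33, 0, 1, 0, 0, 0, 0, 2.34, 0, 1, 0, 0, 0, 0, 2.33, 0, 1] 8
```

Request:
servo_tool(
  commands=[-0.002,0.011,0.001,0,2.7,-0.2,1,-0.002,0.011,0,0,2.7,-0.2,1,-0.002,0.011,0.001,0,2.7,-0.2,1,-0.003,0.011,0,0,2.7,-0.2,1,-0.002,0.011,0.001,0,2.7,-0.2,1,0,0,0,0,2.3,0,1,0,0,0,0,2.2,0,1,0,0,0,0,1.5,0,1,0,0,0,0,0,0,1],
)

```text
t: 13.4
tool_pos: [0.4846, 0.3233, 0.0609]
tool_rot: [-1.463, 0.637, -0.648]
contact_force: [-1.4, 0.2, -0.6]
opening: 0.0852
```

Run:
```python
from h import *
o,p,T=tool();print(p,np.arctan2(T[1,2],T[0,2]),T[2],o["dq"].round(3))
G=Rt(.748);print(R.from_matrix(T.T@G).as_rotvec().round(3),T.T@(np.array([.475,.3127,.028])-p)*100)
```

```text
[0.48463369 0.32325125 0.0609095 ] 0.7476026367052945 [ 0.00175395 -0.99992037  0.01249712] [ 0.006  0.003 -0.033  0.002  0.003  0.006]
[-0.012 -0.     0.002] [ 0.11302599  3.27310287 -1.46483641]
```

Request:
servo_tool(
  commands=[-0.012,0,0,0.1,0,-0.8,1,0,0,0,0,0.8,-0.7,1,0,0,0,0,1.2,0,1,0,0,0,0,0.8,0,1,0,0,0,0,0,0,1],
)

```text
t: 13.9
tool_pos: [0.4764, 0.3132, 0.0347]
tool_rot: [-1.469, 0.638, -0.647]
contact_force: [0.3, 0.8, 0.5]
opening: 0.0852
```

Run:
```python
from h import *
o,p,T=tool();print(p,np.arctan2(T[1,2],T[0,2]),T[2],o["dq"].round(3))
G=Rt(.748);print(R.from_matrix(T.T@G).as_rotvec().round(3),T.T@(np.array([.475,.3127,.028])-p)*100)
```

```text
[0.47641569 0.31322847 0.0346748 ] 0.74766662903437 [ 0.00365503 -0.99997585  0.00591023] [-0.001 -0.009 -0.005  0.001 -0.002  0.001]
[-0.006 -0.     0.004] [-0.05994139  0.66642782 -0.14368374]
```

Request:
servo_tool(
  commands=[-0.006,0,0.004,0,0.4,-0.1,1,0,0,0,0,0.3,0,1,0,0,0,0,0,0,0.5,0,0,0,0,0,0,0.2,0,0,0,0,0,0,0,0,0,0,0,0,0,0,0,0,0,0,0,0,0,0,0,0,0,0,0,0],
  grip_force=40,
)

```text
t: 14.7
tool_pos: [0.4767, 0.3129, 0.0283]
tool_rot: [-1.472, 0.643, -0.644]
contact_force: [-0.0, -0.2, -1.3]
opening: 0.0176
```

Request:
servo_tool(
  commands=[0,0,0,0,0,0,0,0,0,0,0,0,0,0],
  grip_force=110,
)

```text
t: 14.9
tool_pos: [0.4767, 0.3129, 0.0285]
tool_rot: [-1.472, 0.643, -0.644]
contact_force: [0.1, -0.5, -0.7]
opening: 0.0158
```

Run:
```python
from h import *
o,p,T=tool();print(p,np.arctan2(T[1,2],T[0,2]),T[2],o["contact_force"],o["opening"])
```

```text
[0.47672011 0.31291676 0.02846682] 0.7475189616688008 [ 6.07840746e-05 -9.99999067e-01  1.36441745e-03] [ 0.14409028 -0.49068553 -0.66648808] 0.015776940020431344
```

Request:
servo_tool(
  commands=[0,0,0,0,-0.4,0,0,0,0,0,0,-0.8,0,0,0,0,0,0,-1.2,0,0,0,0,0,0,-1.5,0,0,0,0,0,0,-1.5,0,0,0,0,0,0,-1,0,0],
)

```text
t: 15.5
tool_pos: [0.474, 0.312, 0.0943]
tool_rot: [-1.476, 0.648, -0.64]
contact_force: [-0.2, -0.1, -2.4]
opening: 0.0164
```

Run:
```python
from h import *
o,p,T=tool();print(p,np.arctan2(T[1,2],T[0,2]),T[2],o["contact_force"],o["opening"])
grab("side","d6")
d=grab("wrist","w6");P=cloud(d);F=d["frame"].astype(int)
m=((F.max(-1)-F.min(-1))<40)&(F.min(-1)>150)&(np.abs(P[...,2]-p[2]+.0255)<.03)&(np.linalg.norm(P[...,:2]-p[:2],axis=-1)<.24)
q=(P[m]-p)@T; 
A=np.c_[q[:,[0,2]],np.ones(len(q))]
f=np.abs(q[:,2])<.05
print(len(q),q.min(0),q.max(0));c=np.linalg.lstsq(A[f],q[f,1],rcond=None)[0];print("floor y=",c)
```

```text
[0.47400045 0.3119644  0.09432058] 0.7469112681159892 [-0.00334373 -0.9999839  -0.00458417] [-0.23039304 -0.12201685 -2.41924083] 0.016356697841226224
858 [ 0.04659586 -0.00420411 -0.05540069] [0.11708742 0.05202528 0.20031199]
floor y= [ 0.68070957 -0.01136581 -0.03542372]
```

View pics/w6.png

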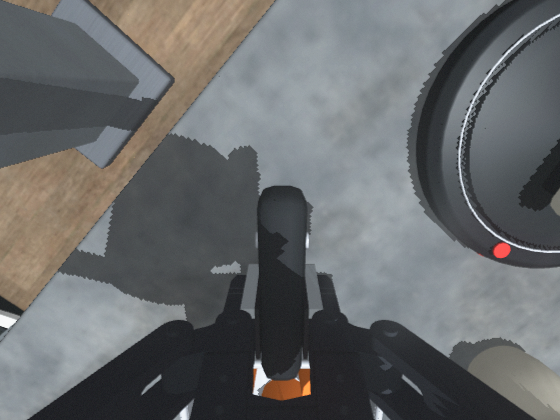

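View pics/d6.png

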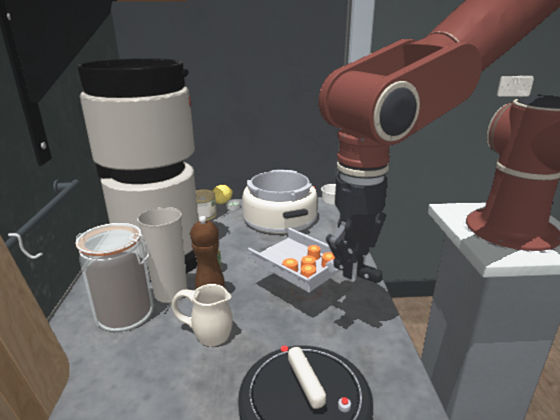

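Run:
```python
from h import *
o,p,T=tool()
d=grab("side");P=cloud(d);F=d["frame"].astype(int)
q=(P-p)@T
m=((F.max(-1)-F.min(-1))<40)&(F.min(-1)>110)&(q[...,0]>.05)&(q[...,0]<.215)&(abs(q[...,2])<.05)&(abs(q[...,1]-.025)<.03)
s=q[m];A=np.c_[s[:,[0,2]],np.ones(len(s))];ok=np.ones(len(s),bool)
for _ in range(6):
    c=np.linalg.lstsq(A[ok],s[ok,1],rcond=None)[0];r=abs(s[:,1]-A@c);ok=r<max(.003,2*np.median(r))
print(len(s),ok.sum(),c,"lip y at x=.2:",c@[.2,0,1],"x max",np.percentile(s[ok,0],99),"z",np.percentile(s[ok,2],[1,99]))
```

```text
818 780 [ 0.00643107 -0.00117183  0.02560286] lip y at x=.2: 0.026889077287893758 x max 0.19667038854142418 z [-0.0487508   0.02807947]
```

Run:
```python
from h import *
o,p,T=tool()
w=[];q=np.array([.42,.073,.18]);f=np.array([.02,.05,.09]+[.14+.055*i for i in range(15)]+[.94,.97,.99,1])
f=f[(f<=1)];f=np.sort(f);print(len(f),np.linalg.norm(q-p))
for a in f:
    pp=p+(q-p)*a; pp[2]=p[2]+(q[2]-p[2])*min(1,a*1.6); w.append((pp,Rt(.748)))
plan(w,0)
```

```text
22 0.2599208314356601
[0.004, -0.001, -0.003, 0.28, -0.28, -0.41, 0, 0, 0, 0, 0.41, -0.41, -0.6, 0, 0, 0, 0, 0.56, -0.55, -0.81, 0, 0, 0, 0, 0.69, -0.69, -1.01, 0, 0, 0, 0, 0.76, -0.76, -1.12, 0, 0, 0, 0, 0.76, -0.76, -1.11, 0, 0, 0, 0, 0.76, -0.76, -1.11, 0, 0, 0, 0, 0.76, -0.76, -1.11, 0, 0, 0, 0, 0.76, -0.76, -1.12, 0, 0, 0, 0, 0.76, -0.76, -1.11, 0, 0, 0, 0, 0.77, -0.76, -1.11, 0, 0, 0, 0, 0.76, -0.77, -1.12, 0, 0, 0, 0, 0.76, -0.62, -1.11, 0, 0, 0, 0, 0.76, 0, -1.11, 0, 0, 0, 0, 0.76, 0, -1.11, 0, 0, 0, 0, 0.76, 0, -1.12, 0, 0, 0, 0, 0.76, 0, -1.11, 0, 0, 0, 0, 0.76, 0, -1.11, 0, 0, 0, 0, 0.42, 0, -0.61, 0, 0, 0, 0, 0.42, 0, -0.61, 0] 20
[0, 0, 0, 0.27, 0, -0.4, 0, 0, 0, 0, 0.14, 0, -0.2, 0] 2
```

Request:
servo_tool(
  commands=[0.004,0,-0.003,0.3,-0.3,-0.4,0,0,0,0,0.4,-0.4,-0.6,0,0,0,0,0.6,-0.6,-0.8,0,0,0,0,0.7,-0.7,-1,0,0,0,0,0.76,-0.8,-1.1,0,0,0,0,0.76,-0.8,-1.1,0,0,0,0,0.76,-0.8,-1.1,0,0,0,0,0.76,-0.8,-1.1,0,0,0,0,0.76,-0.8,-1.1,0,0,0,0,0.76,-0.8,-1.1,0,0,0,0,0.76,-0.8,-1.1,0,0,0,0,0.76,-0.7,-1.1,0,0,0,0,0.76,-0.4,-1.1,0,0,0,0,0.76,0,-1.1,0,0,0,0,0.76,0,-1.1,0,0,0,0,0.76,0,-1.1,0,0,0,0,0.7,0,-1,0,0,0,0,0.6,0,-0.9,0,0,0,0,0.4,0,-0.6,0,0,0,0,0.2,0,-0.3,0],
)

```text
t: 17.65
tool_pos: [0.4143, 0.0656, 0.1851]
tool_rot: [-1.481, 0.652, -0.646]
contact_force: [-0.1, 0.3, -2.9]
opening: 0.016
```

Run:
```python
from h import *
o,p,T=tool();print(p,np.arctan2(T[1,2],T[0,2]),T[2],o["contact_force"],o["q"].round(2))
print("lip",p+T@[.197,0.027,0])
grab("side","d7");grab("scene","s7")
```

```text
[0.41428929 0.06557174 0.18514498] 0.7412642636702967 [ 1.53706972e-04 -9.99955975e-01 -9.38208239e-03] [-0.11353952  0.27175134 -2.91551115] [-0.02 -0.44  2.12 -0.01  1.47 -0.76]
lip [ 0.54712398 -0.07991242  0.15817645]
```

View pics/d7.png

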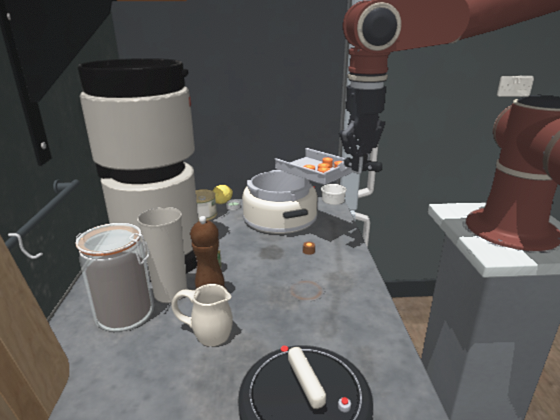

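View pics/s7.png

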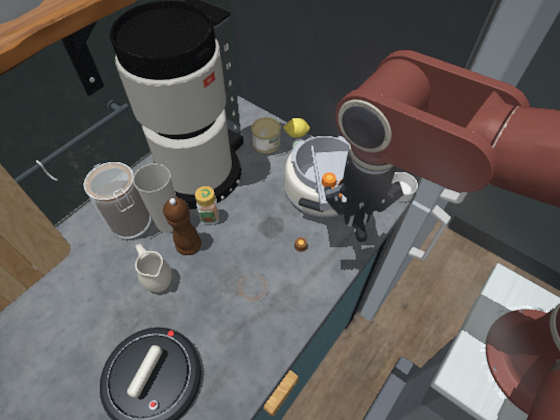

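Run:
```python
from h import *
d=grab("side");P=cloud(d);
k=(P[...,2]>.10)&(P[...,2]<.112)&(np.hypot(P[...,0]-.575,P[...,1]+.0935)<.085)
q=P[k];print(len(q));A=np.c_[q[:,:2],np.ones(len(q))]
for _ in range(3):
    s=np.linalg.lstsq(A,(q[:,:2]**2).sum(1),rcond=None)[0];print(s[:2]/2,np.sqrt(s[2]+(s[:2]**2).sum()/4))
    break
o,p,T=tool()
L0=p+T@[.197,0.027,0];C=np.array([.5745,-.0935]);u=np.array([.68,-.733]);L1=np.r_[C-.03*u,.128]
w=[]
N=8
for i in range(1,N+1):
    th=.60*i/N;L=L0+(L1-L0)*min(1,i/5);G=Rt(.748,th);w.append((L-G@[.197,.027,0],G))
plan(w,0)
print([x[0].round(3) for x in w])
```

```text
328
[ 0.57503757 -0.08953159] 0.07439752453189202
[0.009, -0.007, 0.075, 0.24, -0.87, 0.05, 0, 0, 0, 0.075, 0.28, -0.86, 0.2, 0, 0, 0, 0.075, 0.32, -0.87, 0.2, 0, 0, 0, 0.075, 0.38, -0.87, 0.2, 0, 0, 0, 0.075, 0.41, -0.88, 0.2, 0, 0, 0, 0.075, 0.26, -1.47, 0, 0, 0, 0, 0.075, 0.26, -1.47, 0, 0, 0, 0, 0.075, 0.25, -1.47, 0, 0] 8
[array([0.417, 0.065, 0.194]), array([0.42 , 0.064, 0.202]), array([0.425, 0.062, 0.21 ]), array([0.43 , 0.059, 0.218]), array([0.436, 0.056, 0.225]), array([0.441, 0.05 , 0.238]), array([0.447, 0.044, 0.25 ]), array([0.454, 0.037, 0.262])]
```

Request:
servo_tool(
  commands=[0.009,-0.007,0.075,0.2,-0.9,0.1,0,0,0,0.075,0.3,-0.9,0.3,0,0,0,0.075,0.3,-0.9,0.3,0,0,0,0.05,0.3,-0.6,0.2,0],
)

```text
t: 18.2
tool_pos: [0.4305, 0.0647, 0.217]
tool_rot: [-1.35, 0.829, -0.416]
contact_force: [-0.0, 0.9, -3.3]
opening: 0.0158
```

Run:
```python
from h import *
o,p,T=tool();print(p,o["contact_force"],o["q"].round(2))
L0=p+T@[.197,0.027,0];C=np.array([.5745,-.0925]);u=np.array([.68,-.733])
print("tilt",np.arcsin(-T[2,0]),"roll",T[2,2],"lip",L0,"along",(L0[:2]-C)@u,"lat",(L0[:2]-C)@[.733,.68])
L1=np.r_[C-.03*u,.128];th0=np.arcsin(-T[2,0]);w=[]
N=6
for i in range(1,N+1):
    th=th0+(.62-th0)*i/N;L=L0+(L1-L0)*min(1,i/3);G=Rt(.748,th);w.append((L-G@[.197,.027,0],G))
plan(w,0)
```

```text
[0.4304994  0.06469723 0.21704789] [-0.02028872  0.89663864 -3.25602103] [-0.14 -0.28  1.96  0.18  1.68 -0.89]
tilt 0.28530165847573935 roll 0.0015685126625768486 lip [ 0.55497505 -0.06730809  0.13569431] along -0.031742631860132466 lat 0.0028187078290683515
[0.001, 0.007, 0.056, 0.31, -0.86, 0.05, 0, 0, 0, 0.056, 0.32, -0.88, -0.09, 0, 0, 0, 0.055, 0.33, -0.88, -0.1, 0, 0, 0.001, 0.056, 0.19, -1.09, 0, 0, 0, 0, 0.056, 0.18, -1.1, 0, 0, 0, 0, 0.056, 0.18, -1.09, 0, 0] 6
```

Well aligned. Continue tipping.

Request:
servo_tool(
  commands=[0.001,0.007,0.056,0.3,-0.9,0,0,0,0,0.056,0.3,-0.9,-0.1,0,0,0,0.056,0.3,-0.9,-0.1,0,0,0,0.056,0.2,-1.1,0,0],
)

```text
t: 18.6
tool_pos: [0.4479, 0.046, 0.2493]
tool_rot: [-1.237, 0.974, -0.238]
contact_force: [-0.3, 0.5, -2.8]
opening: 0.0163
```

Run:
```python
from h import *
o,p,T=tool();print(p,o["contact_force"])
L0=p+T@[.197,0.027,0];C=np.array([.5745,-.0925]);u=np.array([.68,-.733])
print("tilt",np.arcsin(-T[2,0]),"roll",T[2,2],"lip",L0,"along",(L0[:2]-C)@u,"lat",(L0[:2]-C)@[.733,.68])
for n in("side","scene"):
    f=grab(n,n+"8")["frame"]
    g=f[100:240,230:390] if n=="side" else f[100:240,250:410]
    cv2.imwrite(f"pics/{n}8c.png",cv2.resize(g[:,:,::-1],None,fx=4,fy=4))
L1=np.r_[C-.03*u,.128];th0=np.arcsin(-T[2,0]);w=[]
N=4
for i in range(1,N+1):
    th=th0+(.65-th0)*i/N;L=L0+(L1-L0)*min(1,i/3);G=Rt(.748,th);w.append((L-G@[.197,.027,0],G))
plan(w,0)
```

```text
[0.44791908 0.04604286 0.24928413] [-0.31270372  0.54550195 -2.78417199]
tilt 0.5154555517324456 roll 0.000828204033173352 lip [ 0.55598537 -0.0693499   0.12868484] along -0.029558971649262657 lat 0.002170837913586576
[0, 0.002, 0.036, -0.01, -0.56, -0.02, 0, 0, 0, 0.034, 0.1, -0.63, -0.07, 0, 0, 0, 0.034, 0.1, -0.64, -0.07, 0, 0, 0, 0.033, 0.11, -0.66, -0.01, 0] 4
```

View pics/side8c.png

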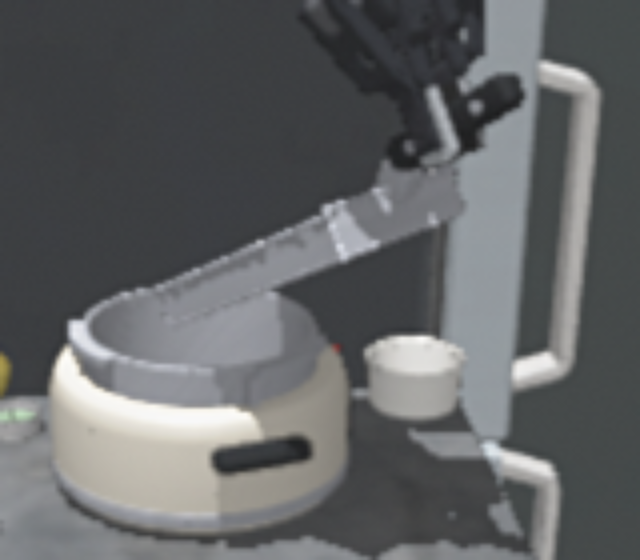

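View pics/scene8c.png

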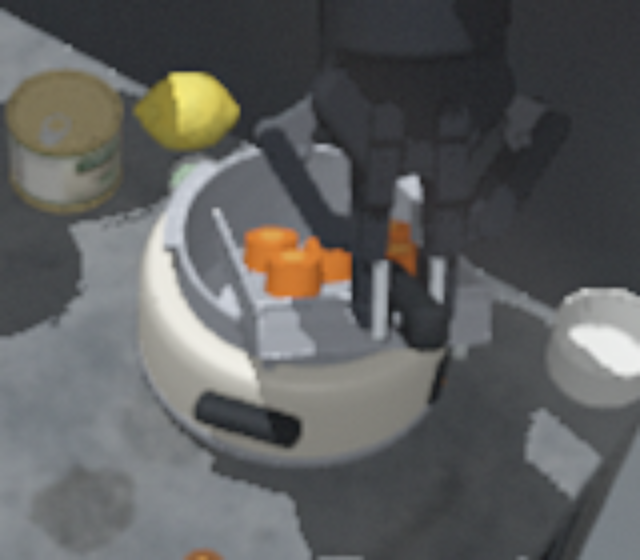

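Request:
servo_tool(
  commands=[0,0.002,0.035,0,-0.6,0,0,0,0,0.035,0.1,-0.6,0,0,0,0,0.035,0.1,-0.6,0,0,0,0,0.03,0.1,-0.6,0,0,0,0,0,0,0,0,0,0,0,0,0,0,0,0],
)

```text
t: 19.3
tool_pos: [0.4603, 0.0352, 0.2688]
tool_rot: [-1.166, 1.054, -0.132]
contact_force: [0.4, 0.1, -2.2]
opening: 0.0159
```

Run:
```python
from h import *
o,p,T=tool();print(p,o["contact_force"])
L0=p+T@[.197,0.027,0];C=np.array([.5745,-.0925]);u=np.array([.68,-.733])
print("tilt",np.arcsin(-T[2,0]),"roll",T[2,2],"lip",L0,"along",(L0[:2]-C)@u,"lat",(L0[:2]-C)@[.733,.68])
for n in("side","scene"):
    f=grab(n,n+"9")["frame"]
    g=f[100:240,230:390] if n=="side" else f[100:240,250:410]
    cv2.imwrite(f"pics/{n}9c.png",cv2.resize(g[:,:,::-1],None,fx=4,fy=4))
```

```text
[0.4603115  0.03516569 0.26878153] [ 0.407956    0.1356556  -2.20632719]
tilt 0.6510127246612298 roll 0.0002801344212715051 lip [ 0.55620071 -0.06731469  0.12792335] along -0.030904346242842377 lat 0.0037126281007881265
```

View pics/scene9c.png

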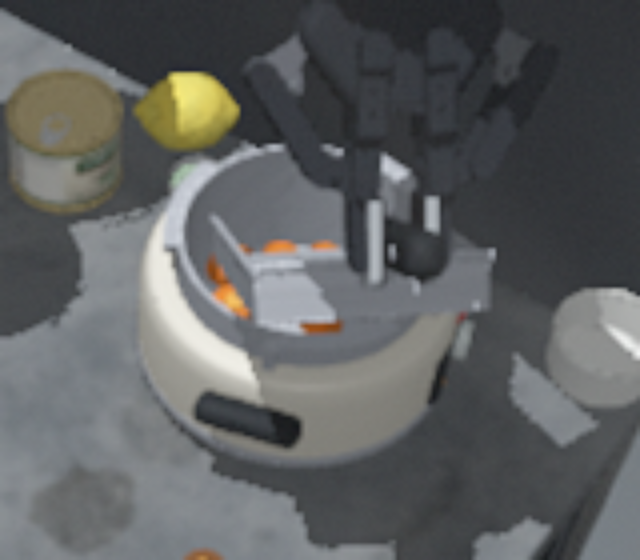

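View pics/side9c.png

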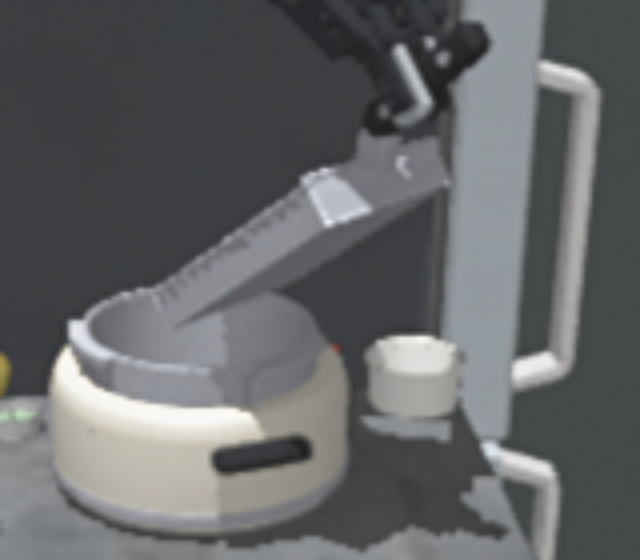

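Run:
```python
from h import *
o,p,T=tool()
plan([(p+[0,0,.06],T),((.42,.08,.27),Rt(.748,.1)),((.46,.25,.22),Rt(.748)),((.4767,.3129,.10),Rt(.748))],0,vmax=3)
```

```text
[0, 0, 0, -1.82, -2.39, 0, 0, 0, 0, 0, -1.82, -2.38, 0, 0, 0, 0.001, -0.138, -0.3, 2.08, 0.03, 0, 0.001, 0.001, -0.137, -0.59, 2.02, 0.03, 0, 0, 0.001, -0.138, -0.85, 1.91, 0.03, 0, 0, 0.001, -0.138, -1.11, 1.79, 0.03, 0, 0, 0, -0.014, -1.31, 0.85, 2.07, 0, 0, 0, -0.015, -1.33, 0.83, 2.07, 0, 0, 0, -0.014, -1.34, 0.81, 2.07, 0, 0, 0, -0.014, -1.35, 0.79, 2.07, 0, 0, 0, -0.014, -1.36, 0.77, 2.07, 0, 0, 0, -0.015, -1.37, 0.76, 2.07, 0, 0, 0, -0.014, -1.38, 0.73, 2.07, 0, 0, 0, 0, -0.7, 2.4, 1.1, 0, 0, 0, 0, -0.69, 2.4, 1.1, 0, 0, 0, 0, -0.7, 2.4, 1.11, 0, 0, 0, 0, -0.69, 2.4, 1.1, 0, 0, 0, 0, -0.7, 2.4, 1.1, 0] 18
```

Request:
servo_tool(
  commands=[0,0,0,-1.2,-1.6,0,0,0,0,0,-1.8,-2.4,0,0,0,0,0,-0.6,-0.8,0,0,0,0.001,-0.138,-0.3,2.0,0,0,0.001,0.001,-0.138,-0.6,2.0,0,0,0,0.001,-0.138,-0.9,1.9,0,0,0,0.001,-0.138,-1.1,1.8,0,0,0,0,-0.014,-1.3,0.8,2.1,0,0,0,-0.014,-1.3,0.8,2.1,0,0,0,-0.014,-1.3,0.8,2.1,0,0,0,-0.014,-1.3,0.8,2.1,0,0,0,-0.014,-1.4,0.8,2.1,0,0,0,-0.014,-1.4,0.8,2.1,0,0,0,-0.014,-1.4,0.7,2.1,0],
)

```text
t: 20.8
tool_pos: [0.4536, 0.2563, 0.2093]
tool_rot: [-1.483, 0.632, -0.655]
contact_force: [0.3, -0.1, -1.8]
opening: 0.0161
```

Run:
```python
from h import *
o,p,T=tool();print(p,T[2])
for n in("side","scene"):
    d=grab(n,n+"10");f=d["frame"]
    g=f[100:240,230:390] if n=="side" else f[100:240,250:410]
    cv2.imwrite(f"pics/{n}10c.png",cv2.resize(g[:,:,::-1],None,fx=4,fy=4))
P=cloud(d);F=f.astype(int);m=((F[...,0]-F[...,2])>80)&(np.hypot(P[...,0]-.5745,P[...,1]+.0935)<.1);print(m.sum(),P[m].min(0),P[m].max(0))
plan([((.4767,.3129,.10),Rt(.748)),((.4767,.3129,.038),Rt(.748))],0,vmax=3)
```

```text
[0.45364745 0.25630042 0.20925142] [ 0.01660665 -0.99985813 -0.00281893]
128 [ 0.48246213 -0.12644954  0.0121786 ] [ 0.61580673 -0.02399857  0.10379212]
[0.001, 0.001, 0.003, -0.52, 2.15, 1.12, 0, 0.001, 0, 0.003, -0.51, 2.15, 1.11, 0, 0.001, 0.001, 0.003, -0.51, 2.16, 1.12, 0, 0.001, 0.001, 0.002, -0.5, 2.15, 1.11, 0, 0.001, 0.001, 0.003, -0.49, 2.16, 1.11, 0, 0, 0, 0, 0, 2.07, 0, 0, 0, 0, 0, 0, 2.07, 0, 0, 0, 0, 0, -0.01, 2.06, -0.01, 0] 8
```

View pics/scene10c.png

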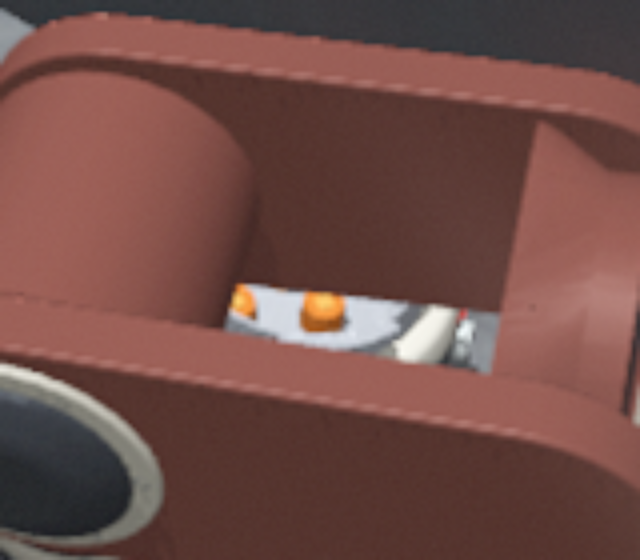

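View pics/side10.png

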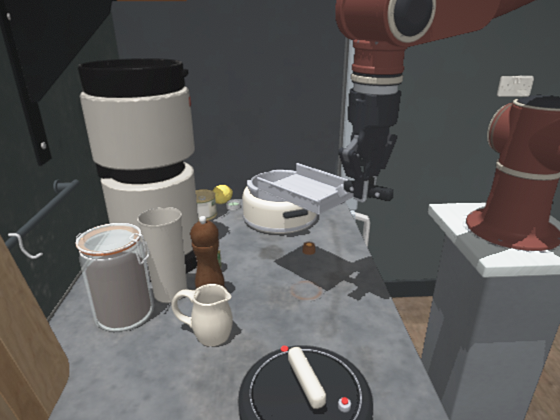

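Request:
servo_tool(
  commands=[0.001,0,0.003,-0.5,2.1,1.1,0,0.001,0,0.003,-0.5,2.1,1.1,0,0.001,0,0.003,-0.5,2.1,1.1,0,0.001,0,0.003,-0.5,2.1,1.1,0,0.001,0,0.003,-0.5,2.1,1.1,0,0,0,0,0,2,0,0,0,0,0,0,1.5,0,0,0,0,0,0,1,0,0,0,0,0,0,0.3,0,0],
)

```text
t: 21.8
tool_pos: [0.4741, 0.3115, 0.049]
tool_rot: [-1.475, 0.643, -0.636]
contact_force: [-0.5, 0.5, -2.9]
opening: 0.0163
```

Run:
```python
from h import *
o,p,T=tool();print(p,T[2],o["contact_force"])
G=Rt(np.arctan2(T[1,2],T[0,2]));print(R.from_matrix(T.T@G).as_rotvec().round(4),T.T@(np.array([.4767,.3129,.0285])-p)*100)
```

```text
[0.47412949 0.3114784  0.04897463] [-0.00354428 -0.99999147 -0.002119  ] [-0.50186714  0.47364449 -2.93984092]
[ 0.0021 -0.     -0.0035] [0.07910134 2.04658775 0.28915875]
```

Request:
servo_tool(
  commands=[0.002,0,-0.003,0,0.6,0,0,0,0,0,0,0.6,0,0,0,0,0,0,0.4,0,0,0,0,0,0,0.2,0,0],
)

```text
t: 22.2
tool_pos: [0.4757, 0.3117, 0.0321]
tool_rot: [-1.471, 0.638, -0.642]
contact_force: [0.7, -0.2, -3.3]
opening: 0.0162
```

Request:
servo_tool(
  commands=[0,0,0,0,0.25,0,0,0,0,0,0,0.2,0,0,0,0,0,0,0.1,0,0],
)

```text
t: 22.5
tool_pos: [0.4766, 0.3123, 0.0282]
tool_rot: [-1.47, 0.637, -0.642]
contact_force: [-2.4, 0.8, 4.5]
opening: 0.0163
```

Run:
```python
from h import *
o,p,T=tool();print(p,T[2],o["contact_force"])
```

```text
[0.47659279 0.3122793  0.02822901] [ 0.00147677 -0.99998527  0.00522306] [-2.43960168  0.80732954  4.45285725]
```

Contact with the worktop; release and rise straight up.

Request:
servo_tool(
  commands=[0,0,0,0,0,0,0.4,0,0,0,0,0,0,0.8,0,0,0,0,0,0,1,0,0,0,0,0,0,1,0,0,0,0,-1,0,1,0,0,0,0,-2,0,1,0,0,0,0,-3,0,1,0,0,0,0,-4,0,1,0,0,0,0,-4,0,1,0,0,0,0,-4,0,1,0,0,0,0,-3,0,1,0,0,0,0,0,0,1],
)

```text
t: 23.7
tool_pos: [0.4758, 0.3116, 0.2519]
tool_rot: [-1.466, 0.632, -0.646]
contact_force: [0.8, -0.8, 0.1]
opening: 0.0851
```

Run:
```python
from h import *
o,p,T=tool();print(p,T[2],o["contact_force"],o["opening"])
grab("side","d12");grab("scene","s12");grab("wrist","w12")
```

```text
[0.47580649 0.31163602 0.25188346] [ 0.00442783 -0.9999252   0.01140164] [ 0.82120701 -0.79648868  0.1475473 ] 0.08513082685416899
```

View pics/d12.png

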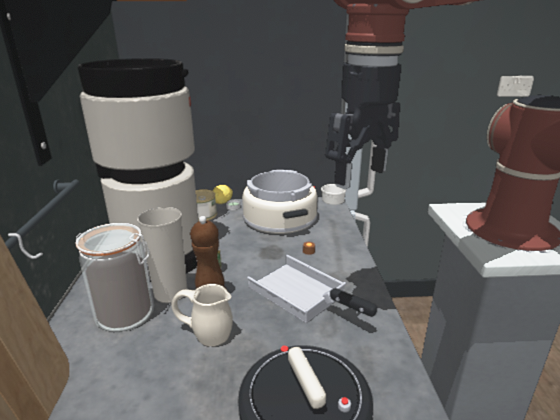

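View pics/s12.png

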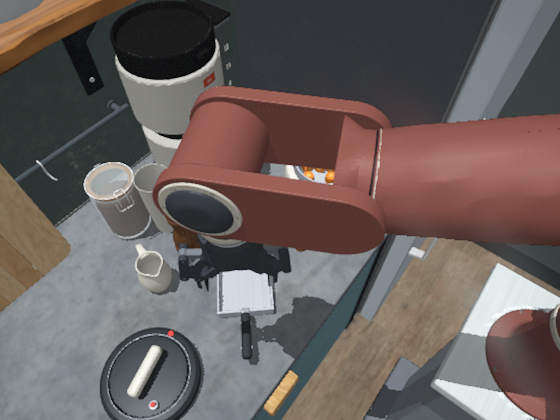

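View pics/w12.png

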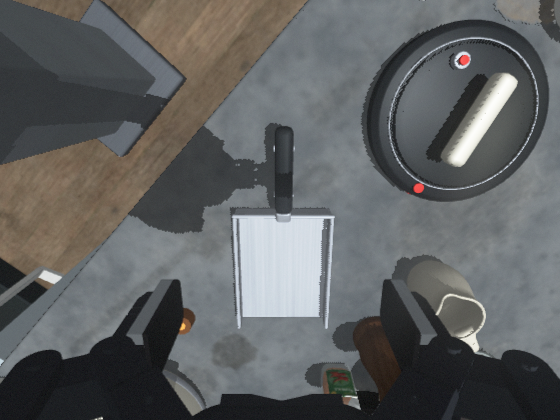

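Run:
```python
from h import *
plan([((.40,.30,.33),Rt(.9)),((.25,.42,.36),Rt(1.2))],1,vmax=4)
```

```text
[0, -0.049, 0, -1.41, -2.85, -2.02, 1, 0, -0.049, 0.001, -1.51, -2.85, -1.94, 1, -0.001, -0.05, 0, -1.61, -2.85, -1.87, 1, 0, -0.06, 0, -3.84, -0.6, 0.02, 1, 0, -0.06, 0, -3.84, -0.6, 0.24, 1, 0, -0.06, 0, -3.81, -0.6, 0.48, 1, 0, -0.06, 0, -3.77, -0.6, 0.71, 1, 0, -0.06, 0, -3.73, -0.6, 0.93, 1] 8
```

Request:
servo_tool(
  commands=[0,-0.05,0,-1.4,-2.8,-2,1,0,-0.05,0,-1.5,-2.8,-1.9,1,0,-0.05,0,-1.6,-2.8,-1.9,1,0,-0.06,0,-3.8,-0.6,0,1,0,-0.06,0,-3.8,-0.6,0.2,1,0,-0.06,0,-3.8,-0.6,0.5,1,0,-0.06,0,-3.8,-0.6,0.7,1,0,-0.06,0,-3.7,-0.6,0.9,1,0,0,0,0,0,0,1,0,0,0,0,0,0,1],
)

```text
t: 24.85
tool_pos: [0.2364, 0.4157, 0.3377]
tool_rot: [-1.585, 0.302, -0.255]
contact_force: [0.2, 0.2, -0.2]
opening: 0.0855
```

Run:
```python
from h import *
o,p,T=tool();print(p,o["dq"].round(4))
d=grab("scene","s13");f=d["frame"];cv2.imwrite("pics/s13c.png",cv2.resize(f[110:230,260:390,::-1],None,fx=5,fy=5))
P=cloud(d);F=f.astype(int);m=((F[...,0]-F[...,2])>90)&(P[...,1]>-.24)&(P[...,1]<.02)&(P[...,0]>.47)&(P[...,0]<.68)
n,l,s,c=cv2.connectedComponentsWithStats(m.astype(np.uint8))
for i in range(1,n):
    if s[i,4]>8: q=P[l==i];print(c[i],s[i,4],np.nanmean(q,0).round(3),np.nanmax(q[:,2]).round(3))
k=(P[...,2]>.018)&(P[...,2]<.04)&(np.hypot(P[...,0]-.569,P[...,1]-.475)<.1)
q=P[k];print("lid",q.min(0),q.max(0),cv2.minEnclosingCircle((P[(P[...,2]>.01)&(P[...,2]<.05)&(np.hypot(P[...,0]-.569,P[...,1]-.475)<.12)][:,:2]*1000).astype(np.float32)))
def near(name,c,r,zmin,zmax):
    mm=(np.hypot(P[...,0]-c[0],P[...,1]-c[1])<r)&(P[...,2]>zmin)&(P[...,2]<zmax);q=P[mm]
    if len(q): print(name,len(q),q.min(0).round(3),q.max(0).round(3))
near("mill",(.725,.23),.04,.03,.3);near("jar",(.735,.15),.04,.02,.3);near("jug",(.71,.34),.07,.02,.3);near("salt",(.425,-.2),.06,.01,.1)
m=(F.min(-1)>100)&((F.max(-1)-F.min(-1))<40);q=(P-np.array([.56,.22,0]));x=q[...,0]*.68-q[...,1]*.733;y=q[...,0]*.733+q[...,1]*.68
k=(abs(x)<.06)&(abs(y)<.045);s=np.c_[x[k],y[k],P[...,2][k]];print("tray floor",np.linalg.lstsq(np.c_[s[:,:2],np.ones(len(s))],s[:,2],rcond=None)[0])
```

```text
[0.2363753  0.41567007 0.33767274] [0.0308 0.0107 0.0173 0.0142 0.0014 0.0027]
[320.83886256 169.45971564] 422 [ 0.597 -0.114  0.031] 0.106
lid [0.47883607 0.38484007 0.01808523] [0.65880508 0.56425966 0.03998493] ((569.6220703125, 475.28515625), 90.84322357177734)
mill 1123 [0.694 0.206 0.03 ] [0.764 0.256 0.172]
jar 631 [0.708 0.122 0.02 ] [0.775 0.171 0.101]
jug 1067 [0.674 0.301 0.02 ] [0.763 0.365 0.087]
salt 1323 [ 0.38 -0.25  0.01] [ 0.472 -0.164  0.1  ]
tray floor [-0.00045308  0.00103743  0.0028989 ]
```

View pics/s13c.png

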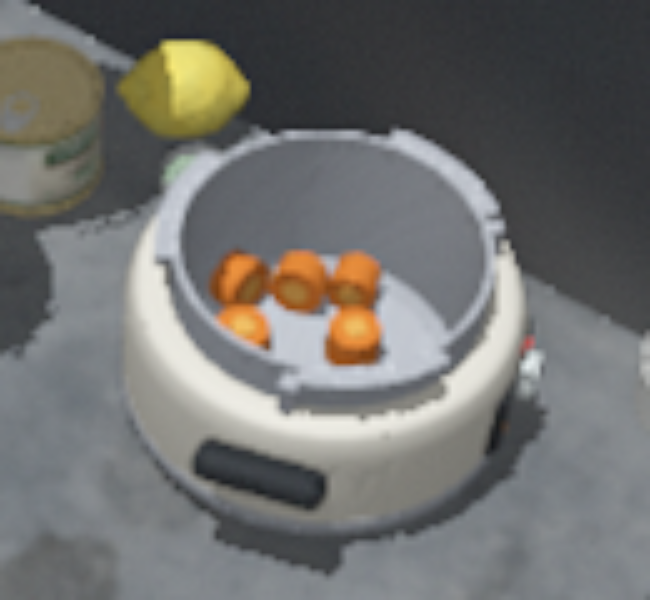

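View pics/s13.png

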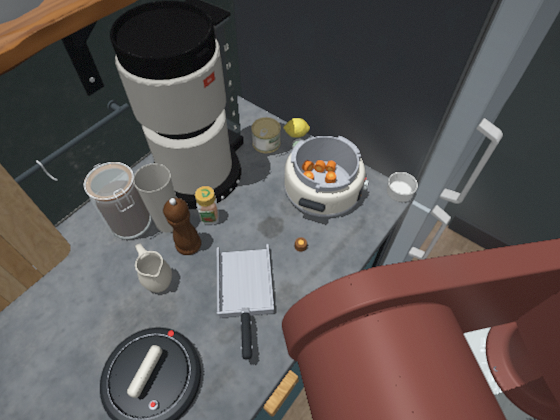

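All five rounds are on the pot floor (crop pixels (240,280), (300,280), (355,280), (243,328) and (353,335)). The tray is empty and flat, the lid is flat, and the bystanders have not moved.

```bash
python3 -c "
from station import ticket
print(ticket.finish_job())"
```

```text
the job is handed in; nothing more can be done
None
```

The job is done and handed in at about 25 s of the 67 s allowed; no verdict was reported back.

- **Lid:** I turned it about 1.04 rad anticlockwise, lifted it straight off and laid it right way up at about (0.57, 0.475), roughly 0.57 m from the cooker's centre.
- **Tray and carrots:** I held the tray by its handle and tipped it to about 37° over the pot's mouth, with almost no sideways roll. All five carrots slid in, and I set the tray back flat where it had stood.
- **Last checks:**
  - The pictures show five carrots on the pot floor.
  - The tray floor is level within about 0.001 rad.
  - The lid lies flat.
  - The pepper mill, jar, jug and salt dish measure the same as at the start, within about 2 mm.
  - The arm was clear of everything, with no contact force.
- **What went wrong on the way:** The first grip on the lid bar came out about 7 mm too high because a small downward move was lost, so I opened and gripped again lower. I also drifted about 14 mm sideways while coming down to the tray handle and corrected it before closing. No final check failed.

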